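Log a well plate with the hand reader, then run the viewing boom out to its mark

TASK

Log the well plate on the viewing stand: pick up the hand reader, hold it upright and still for a second with its underside about 4 cm above the middle of the plate's striped label, then stand it back on its round mat and let go. Then press the grey lock button on top of the stand's sleeve to release the sprung telescoping boom, pull the boom out by its grip post until its pointer stands within the width of the dark clip on the scale bar, and finish still holding it there, because it springs back if let go. Do not shift the plate or the other lab ware.

Things in the scene. Friction and masses are not known exactly. Their poses are not given: they have to be found in the camera images.
- reader_center (a point): hand reader: a plain grey upright turned body, 100 mm tall, about 130 to 210 g. Foot 48 mm across for the lowest 12 mm, a cone up to 32 mm high, above that a straight neck 30 mm across. It stands on the mat and reads downward through its underside. This point is on its axis, 50 mm above its underside; z runs up the axis
- reader_window (a point): centre of the reader's underside, its reading window (50 mm below reader_center when upright)
- mat: round dark mat with a grey inlay, 90 mm across and 4 mm thick, fixed on the table; the reader stands at its middle at the start. Origin: centre of its underside
- label (a point): middle of the 30 x 30 mm white striped label on the lid of the well plate, level with the lid's top. The plate lies loose on the 12 mm high stage of the viewing stand, so the label is 29 mm above the table. Nothing overhangs it while the boom is in. z up, y parallel to the plate's long side
- lock_top (a point): centre of the top of the round lock button, 24 mm across, standing 14 mm proud of a steel collar on top of the black sleeve (the sleeve is 150 mm long, 46 mm wide, top at 140 mm). It is pressed straight down 6 mm; full travel takes about 5 N; it springs back up
- lock (a joint): travel of the lock button, m: 0 up, 0.006 fully down. The boom is let go when it is pressed beyond about 0.004
- boom_grip (a point): middle of the upright aluminium grip post on the boom's head: round, 20 mm across, 40 mm tall; its top is 17 mm above this point, its foot (top of the head block, 40 x 34 mm) 23 mm below. z up; the boom runs out along this point's -y; x points across it to the scale bar. Sleeve, bar and clip are no higher than 3 mm above the post's foot; the button is 120 mm away
- pointer (a point): tip of the thin steel pointer that reaches from the boom's head over the scale bar; it moves with the boom. Same axes as boom_grip
- clip_mark (a point): top centre of the dark steel clip, 8 mm wide along the boom, fixed on the outer edge of the scale bar (dark lines every 10 mm). Same axes as boom_grip: the pointer is at the mark when pointer and clip_mark agree along y (they stay about 10 mm apart in x). It lies 60 to 115 mm out from the pointer's place with the boom in. Clip and scale cannot be moved
- reader: the hand reader; origin at the centre of its underside
- plate: the well plate, 85 x 127 x 17 mm, loose on the stage of the stand; origin at the centre of its underside, long side along its y
- stand: viewing stand, fixed: grey stage 165 x 345 x 12 mm, column, black sleeve, scale bar with a thin leg at its far end (up to 128 mm). Origin on the table under the middle of the sleeve; the boom runs out along its -y over the stage; the bar lies on its +x side, 36 mm from the boom's axis. Only the grip post (177 mm) is higher than the button
- boom: telescoping boom: rod, black head with grip post, pointer and hanging lens barrel; 0.22 kg. Origin coincides with the stand's while locked in; slides up to 130 mm along the stand's -y. A 40 N/m spring with its rest at 26 mm out acts on it: when the button is pressed it pops out to about 20 to 30 mm by itself and no longer locks; farther out the spring pulls it back (3.5 N at 115 mm)
- vial_tray: bystander: square tray of 9 capped vials, 84 mm square, 51 mm tall, stands in either of two places beside the mat
- tip_box: bystander: closed box 85 x 120 x 64 mm
- plate_stack: bystander: stack of four plates, 71 mm tall
- wash_bottle: bystander: white bottle, 64 mm across, 150 mm tall
- pot: bystander: capped sample pot, 44 mm across, 64 mm tall

How it is judged:
On the way, in this order (a step that is already met when the one before it is completed fails the run):
1. the reader is held upright and still, 20 to 70 mm above the label and within 15 mm of its middle (horizontal distance between reader_window and label below 0.015 m and z of reader_window in the frame of label between 0.02 and 0.07 m and angle between reader_window's own z axis and vertical below 0.2 rad and linear speed of reader below 0.03 m/s and contact force between the fingers and reader above 1 N), for 0.5 s.
2. the reader stands upright on its mat again, let go (horizontal distance between reader_window and mat below 0.03 m and height (world z) of reader_window between 0 and 0.008 m and angle between reader_window's own z axis and vertical below 0.1 rad and contact force between the fingers and reader below 0.1 N and linear speed of reader below 0.02 m/s), for 0.2 s.
3. the lock button is pressed (value of joint lock above 0.002 m).
4. the boom is let go and has come out by more than 12 mm (y of pointer in the frame of stand below -0.112 m), for 0.1 s.
At the end, for the whole second after the job is handed in: The pointer is within 4 mm of the clip's middle along the boom (within the clip's 8 mm width) and at rest, held by the fingers (contact over 1 N), the lock button is up, and the reader stands upright and untouched on its mat, within 30 mm of its middle (all of step 2 and y of pointer in the frame of clip_mark between -0.004 and 0.004 m and linear speed of boom below 0.01 m/s and contact force between the fingers and boom above 1 N and value of joint lock below 0.003 m); the arm keeps its last pose, push and grip.
It fails at once if the plate is shifted by more than 10 mm (distance of plate from where it was at the start of the episode above 0.01 m).
It fails at once if the reader is tipped over (angle between reader_window's own z axis and vertical above 0.6 rad).
It fails at once if another piece of lab ware is shifted by more than 15 mm (distance of any of vial_tray, tip_box, plate_stack, wash_bottle, pot from where it was at the start of the episode above 0.015 m).
It also fails if it takes over 70 s, if anything falls off the work surface, if the arm or the gripper's body presses on something with over 40 N, if the wrist force passes 120 N, or if a joint passes its speed limit or range.

ROBOT

A 7-joint arm with a two-finger parallel gripper is mounted at the origin on the work surface. World frame = base frame: x ahead of the robot, y to its left, z up, the work surface at z = 0. Lengths are in m, angles in rad, forces in N, time in s.
With the tool pointing down it reaches from about 0.425 to 0.875 m from the base axis. Payload 4.7 kg.
Tool frame: the origin (TCP) lies where the fingers leave the gripper's body, on its centre line; the fingertips stand arm.finger_overhang ahead of it and the grasp point (between the pads) lies 51 mm ahead of it (arm.finger_overhang is the distance from the TCP to the fingertips, in m); z points along the fingers, x is the direction in which the jaws open and shut, and the axes are right-handed (so a half turn about z gives the same grasp; the last joint's range is limited). The gripper opens to 87 mm and grips with 3 to 60 N. Pads are 19 mm wide; open, the fingers measure 117 mm over their backs; the gripper's body (75 mm by 190 mm) begins 51 mm behind the grasp point.
Start: joints at [0.014, 0.321, -0.07, 1.45, 0.023, 1.371, -0.057], TCP at [0.65, -0, 0.292] pointing down, gripper open.
Joint ranges: [-2.86, 2.86], [-0.3, 2.09], [-1.38, 1.24], [0.06, 2.45], [-1.56, 4.7], [0.09, 2.05], [-2.69, 2.69]. Speed limits (rad/s): [2.57, 2.57, 3.14, 3.14, 3.14, 3.14, 3.14].

INTERFACE

Orientations are given as a unit quaternion [w, x, y, z].
In Python, from bench import arm, vision, workorder gives the robot as it stands.
- The arm moves only by the shell command python3 -m handwheel 'ROWS' [OPENING] [FORCE]. ROWS is JSON, a list of rows, each an object of numbers: "dx", "dy", "dz": the shift along the world's x, y, z in m; "wx", "wy", "wz": the turn, a rotation vector about the world's x, y, z in degrees. In form: [{"dx": .., "dy": .., "dz": .., "wx": .., "wy": .., "wz": ..}, ...]. A call has 1 to 8 rows; each row shifts and turns the commanded pose from where the row before left it; what a row does not reach is not made up. A row lasts 1/10 s, in which the tool goes at most 50 mm and 8.59 degrees, less where a joint would pass 70% of its speed; a pose out of reach is approached as far as the arm can. A call is refused whole if a number of a shift passes 0.05 or a number of a turn 8.59, either way. A call with a gripper value outside its range is refused whole. OPENING is the finger opening in m, from 0 to 0.087, set as the call begins (- or left out, the last holds). The fingers move at their own pace and stop on an object; FORCE is the grip in N (left out, the last holds). Time passes only in rows, so rows that do not move let the fingers close. It gives the time, the measured TCP pose, the force and the opening at its end, in the units of the state.
- arm.get_obs(): the state, without advancing time (a new reading comes with each control period).
- vision.grab_frame(name): name is "scene" or "side" or "wrist"; returns a dict with "frame" (384x512x3 uint8, red, green, blue), "z_map" (384x512 float32, m along the optical axis (not along the pixel's ray), 0 where there is no reading), "fovy" (degrees; the focal length in pixels is half the picture's height over the tangent of half this angle, whatever the lens; pixels are square), "cx", "cy" (the principal point, pixels), "R" (3x3) and "t" (3): a world point X has camera coordinates R X + t. Camera axes: x right, y down, z forward; pixel columns grow to the right and rows downward; lengths in m; the calibration is good to about 2 mm. A picture is of the moment at which its call begins.
- workorder.finish_job(): hands the job in, once; it reports no verdict.
The state is a dict: "time_s": time; "joints": joint angles; "joint_vel": joint speeds; "joint_torque": joint torques, N m; "ee_pos": TCP position; "ee_rot": TCP orientation; "wrist_force": force on the tool from outside, world axes, zero at the start; "wrist_torque": the same for the moment, N m; "grip_width": opening from 0.0 (shut) to 1.0 (fully open).
Only numpy, scipy, OpenCV 4.12 (cv2) and the standard library are available. Lean on these libraries where they do the work, as an engineer would, in place of code of your own. Each camera call takes 0.05 s, during which the arm holds its last target.

## Working session

There is one attempt and no reset: what is moved stays moved. The work goes in short steps, Python scripts to look and compute and a shell command to move; the robot and the scene stay as the last step left them, time stands still between calls to the robot, and variables do not carry over. Pictures are saved under pics/ and viewed, and the job is handed in when it is done.

```bash
ls; mkdir -p pics
python3 - <<'E'
from bench import arm, vision
import cv2,numpy as np
print(arm.get_obs(), arm.finger_overhang)
for n in ["scene","side","wrist"]:
    f=vision.grab_frame(n)
    np.savez(f"pics/{n}0.npz",**f)
    cv2.imwrite(f"pics/{n}0.png",cv2.resize(f["frame"][:,:,::-1],None,fx=1.5,fy=1.5))
    print(n,f["fovy"],f["cx"],f["cy"],f["R"].tolist(),f["t"])
E
```

```text
pics
{'time_s': 0.0, 'joints': array([ 0.01414951,  0.32184613, -0.0700904 ,  1.45166692,  0.02261653,
        1.37079529, -0.0569072 ]), 'joint_vel': array([-5.30252973e-04,  5.74256076e-05, -8.77261158e-04,  1.68716665e-03,
       -1.64708338e-03, -1.49601510e-03,  8.68265305e-04]), 'joint_torque': array([-2.58547143e-04, -4.91284704e+01, -4.03903294e-01, -3.12526345e+01,
       -6.40594075e-02,  4.37659642e-02,  1.61017233e-04]), 'ee_pos': array([ 6.49583372e-01, -7.67583973e-05,  2.91150469e-01]), 'ee_rot': array([ 5.60183930e-05,  9.99999535e-01, -8.81577705e-06, -9.62608847e-04]), 'wrist_force': array([ 0.20381968, -0.17632056, -0.43721842]), 'wrist_torque': array([-0.01306898,  0.00408384,  0.04160059]), 'grip_width': 1.0031105875515016} 0.0697
scene 44.76921858799578 256.98722452980587 187.54636668196517 [[-0.6618896371143091, 0.7495984901761739, -0.00205226857126536], [0.5514114547611941, 0.485033756308781, -0.6787397607324457], [-0.5077868803335036, -0.4503824583246937, -0.7343760109062478]] [ 0.34042594 -0.2238221   1.66937596]
side 51.35613295544743 253.68686629579682 190.2423267261036 [[0.7674187338651128, -0.6410391445418495, -0.011717596934578033], [-0.503887364325587, -0.5917256111064312, -0.6292521952553952], [0.3964416867407873, 0.48880427200033216, -0.7771128442435788]] [-0.40438473  0.33697608  1.21856129]
wrist 69.80425353318707 257.10385355117535 194.9730443020641 [[0.9999981430389713, 0.001309785309519064, -0.0014136410631595455], [0.0016632081440413463, -0.9570991840367057, 0.2897557344642997], [-0.0009734769037205203, -0.28975754757852146, -0.9570995851864121]] [-0.64832697 -0.03603277  0.39112975]
```

View pics/scene0.png

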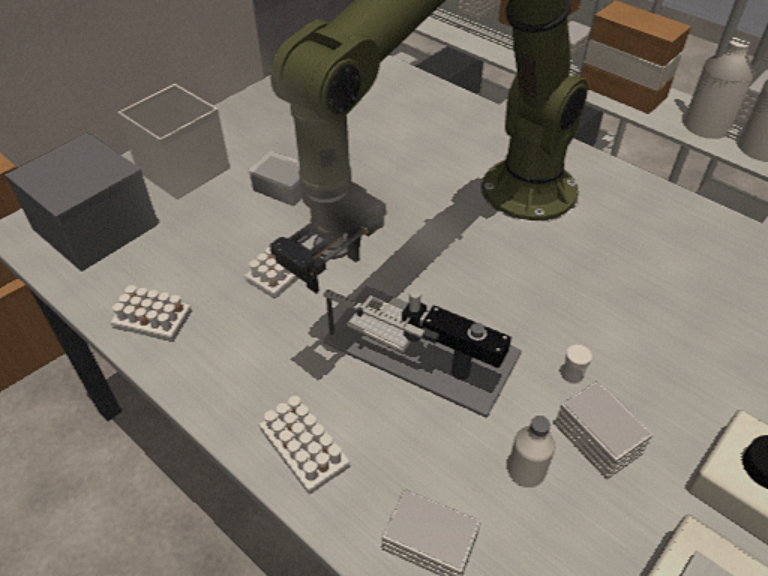

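View pics/side0.png

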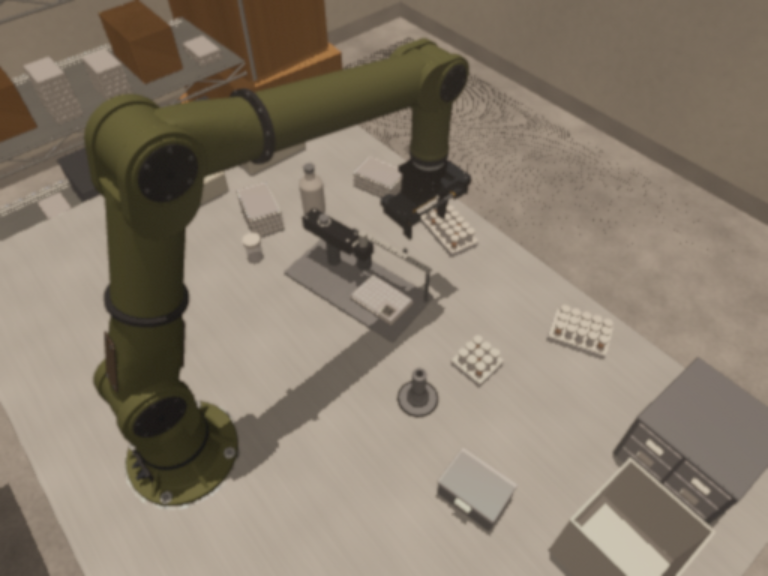

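View pics/wrist0.png

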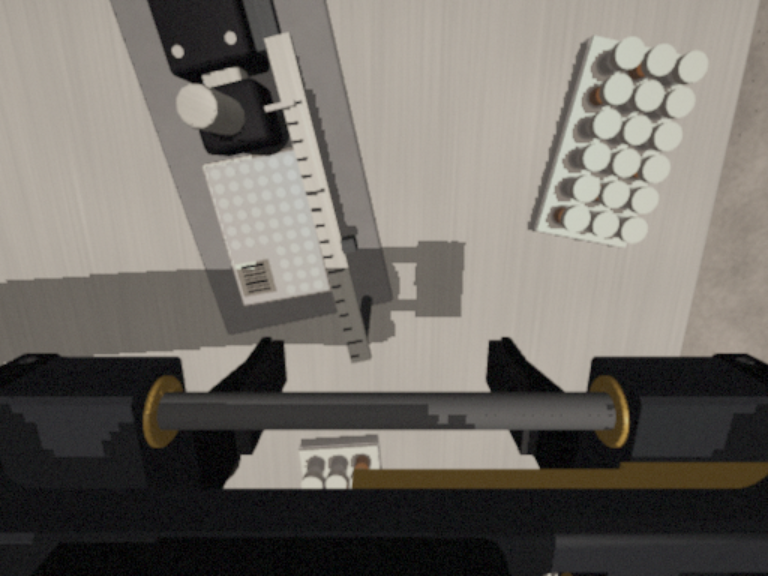

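The wrist view shows the plate with the label at about (256,277) in the enlarged picture, the pointer near (290,105) and a dark clip near (350,243). The side view shows the reader on its mat at (418,390). I'll measure these next.

```bash
cat > h.py <<'E'
import numpy as np,cv2
def load(n): return dict(np.load(f"pics/{n}.npz"))
def foc(f): return 384/2/np.tan(np.radians(float(f["fovy"]))/2)
def ray(f,u,v,z):
    F=foc(f);d=np.array([(u-f["cx"])/F,(v-f["cy"])/F,1.]);R=f["R"];c=-R.T@f["t"];d=R.T@d
    return c+d*(z-c[2])/d[2]
def dep(f,u,v):
    F=foc(f);zz=float(f["z_map"][int(round(v)),int(round(u))])
    return f["R"].T@(np.array([(u-f["cx"])/F*zz,(v-f["cy"])/F*zz,zz])-f["t"])
def cloud(f):
    F=foc(f);z=f["z_map"].astype(float);v,u=np.mgrid[:384,:512]
    P=np.stack([(u-f["cx"])/F*z,(v-f["cy"])/F*z,z],-1)
    return (P-f["t"])@f["R"]
def proj(f,X):
    p=f["R"]@np.array(X)+f["t"];return foc(f)*p[:2]/p[2]+[f["cx"],f["cy"]]
def crop(f,x0,y0,x1,y1,s,name):
    cv2.imwrite(f"pics/{name}.png",cv2.resize(np.ascontiguousarray(f["frame"][y0:y1,x0:x1,::-1]),None,fx=s,fy=s,interpolation=cv2.INTER_CUBIC))
E
python3 - <<'E'
from h import *
w=load("wrist0");s=load("side0");c=load("scene0")
crop(w,80,0,280,250,3 and 2.4,"w0c")
crop(s,240,220,360,300,6,"s0c")
C=cloud(s)
# reader neck: points above z .05 in side crop
sub=C[235:285,250:310]; 
m=(sub[...,2]>.03)&(sub[...,2]<.12)
print("reader pts",m.sum(),sub[m].mean(0),sub[m].min(0),sub[m].max(0))
for z0,z1 in((.04,.07),(.07,.1),(.1,.12)):
    k=(sub[...,2]>z0)&(sub[...,2]<z1)
    if k.any():print(z0,sub[k].mean(0),sub[k].min(0),sub[k].max(0))
# mat: dark pixels near
k=cv2.cvtColor(s["frame"],cv2.COLOR_RGB2GRAY)[235:285,250:310]
print("label",ray(w,171,185,.029),dep(w,171,185))
print("post top",ray(w,131,70,.177),dep(w,131,70))
print("clip",dep(w,233,162),ray(w,233,162,.128)); print("tip",dep(w,198,69))
E
```

```text
reader pts 211 [ 0.45165384 -0.22483176  0.07318756] [ 0.4268645  -0.23819527  0.03003809] [ 0.57764326 -0.20395496  0.10951056]
0.04 [ 0.46841553 -0.22638858  0.05412995] [ 0.42806502 -0.23551191  0.04063731] [ 0.57764326 -0.21291508  0.06970004]
0.07 [ 0.43679075 -0.22632963  0.08529995] [ 0.42916483 -0.23503252  0.07116025] [ 0.45850438 -0.20395496  0.09999244]
0.1 [ 0.44398232 -0.22124672  0.10359178] [ 0.43093493 -0.23663822  0.10007074] [ 0.45944806 -0.20563234  0.10951056]
label [ 0.5335864  -0.01404816  0.029     ] [ 0.53368253 -0.01396992  0.02929618]
post top [0.56131378 0.10712624 0.177     ] [0.56161484 0.10703181 0.17771217]
clip [0.62676053 0.03625765 0.13800262] [0.62586528 0.03449052 0.128     ]
tip [0.59787356 0.11450183 0.12777889]
```

View pics/w0c.png

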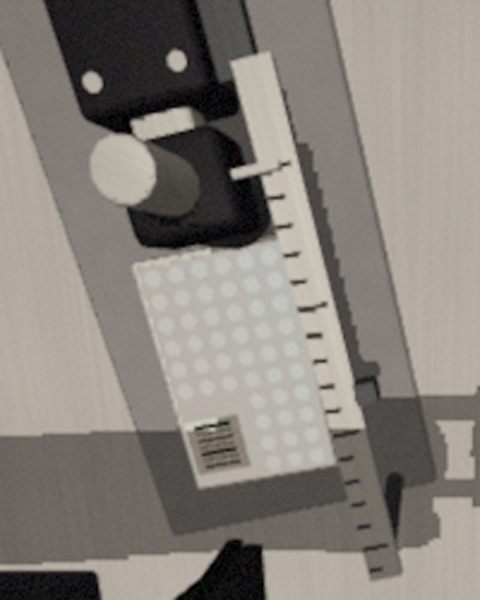

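View pics/s0c.png

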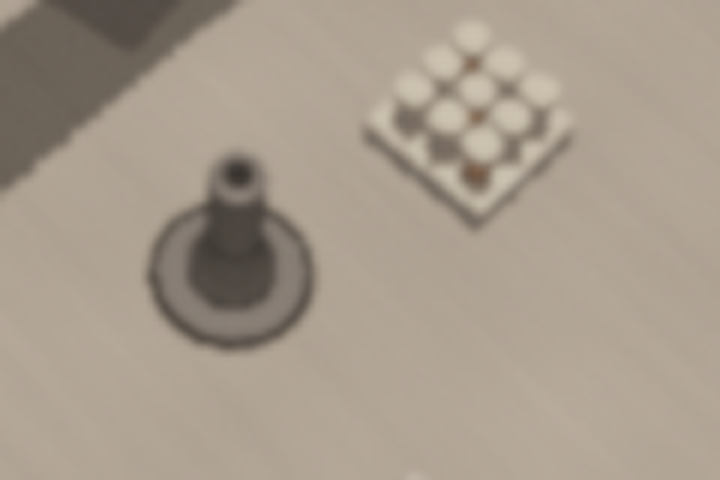

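Run:
```python
from h import *
w=load("wrist0");s=load("side0")
def q(x,y):return 240+(x+.5)/6-.5,220+(y+.5)/6-.5
g=cv2.cvtColor(s["frame"],cv2.COLOR_RGB2GRAY).astype(int)
bg=cv2.medianBlur(s["frame"],5)
sub=g[240:285,255:300]; th=(sub<130).astype(np.uint8)
n,l,st,ce=cv2.connectedComponentsWithStats(th); i=1+np.argmax(st[1:,4]); print(st[i],ce[i])
print("mat ctr (outline)",ray(s,*q(231,273),.003))
for a in((148,273),(314,273),(231,350)): print(ray(s,*q(*a),.003))
print("reader top",ray(s,*q(238,175),.104))
print("foot bottom",ray(s,*q(232,310),.004), ray(s,*q(188,270),.012), ray(s,*q(277,270),.012))
def p(x,y):return 80+(x+.5)/2.4-.5,(y+.5)/2.4-.5
L=ray(w,*p(218,445),.029);print("label",L)
tip=ray(w,*p(290,163),.135);print("tip",tip, dep(w,*p(286,164)),dep(w,*p(240,174)))
cl=[dep(w,*p(x,y)) for x,y in((368,383),(372,385),(366,388),(376,392))];print(cl)
for a,b in(((283,170),(345,432)),((237,60),(270,58))): print(dep(w,*p(*a)),dep(w,*p(*b)))
C=cloud(w); 
# bar right edge direction
P=[ray(w,*p(x,y),.128) for x,y in((271,55),(399,573))];d=P[1]-P[0];print(P,d,np.degrees(np.arctan2(d[0],-d[1])))
```

```text
[  9   6  28  33 621] [23.16425121 23.74396135]
mat ctr (outline) [ 0.44544919 -0.22009902  0.003     ]
[ 0.41147029 -0.19134864  0.003     ]
[ 0.4793973  -0.24882336  0.003     ]
[ 0.41519709 -0.25361116  0.003     ]
reader top [ 0.44577974 -0.21960623  0.104     ]
foot bottom [ 0.43077163 -0.23709522  0.004     ] [ 0.42566347 -0.2073882   0.012     ] [ 0.4618281  -0.23798913  0.012     ]
label [ 0.53295955 -0.01422148  0.029     ]
tip [0.60147991 0.1145688  0.135     ] [0.59887596 0.11510434 0.12885102] [0.58336742 0.11131995 0.13286912]
[array([0.62676967, 0.03854744, 0.13702242]), array([0.62828096, 0.03784411, 0.13732082]), array([0.62589275, 0.03650554, 0.13617676]), array([0.62964242, 0.03498892, 0.13619526])]
[0.59746416 0.11330084 0.12770512] [0.61649093 0.01771253 0.12922413]
[0.58399053 0.14767585 0.12817678] [0.59514282 0.14846203 0.12751941]
[array([0.595644  , 0.14923132, 0.128     ]), array([ 0.63719506, -0.04414654,  0.128     ])] [ 0.04155106 -0.19337786  0.        ] 12.12675040550054
```

The reader and mat are at (0.446, -0.220): the mat outline and the reader's top axis agree to 1 mm, and the measured diameter is 89 mm. The label is at (0.533, -0.014). Moving above the reader.

```bash
python3 -m handwheel '[{"dx":-0.0255,"dy":-0.0275},{"dx":-0.0255,"dy":-0.0275},{"dx":-0.0255,"dy":-0.0275},{"dx":-0.0255,"dy":-0.0275},{"dx":-0.0255,"dy":-0.0275},{"dx":-0.0255,"dy":-0.0275},{"dx":-0.0255,"dy":-0.0275},{"dx":-0.0255,"dy":-0.0275}]' 0.087 25
python3 -m handwheel '[{"dz":-0.03},{"dz":-0.02},{}]'
python3 - <<'E'
from bench import vision
from h import *
f=vision.grab_frame("side");np.savez("pics/side1.npz",**f);crop(f,200,150,400,320,3.5,"s1c")
f=vision.grab_frame("wrist");np.savez("pics/wrist1.npz",**f);crop(f,0,0,512,384,1.5,"w1")
E
```

```text
$[0]: bad value
$[0]: bad value
```

View pics/s1c.png

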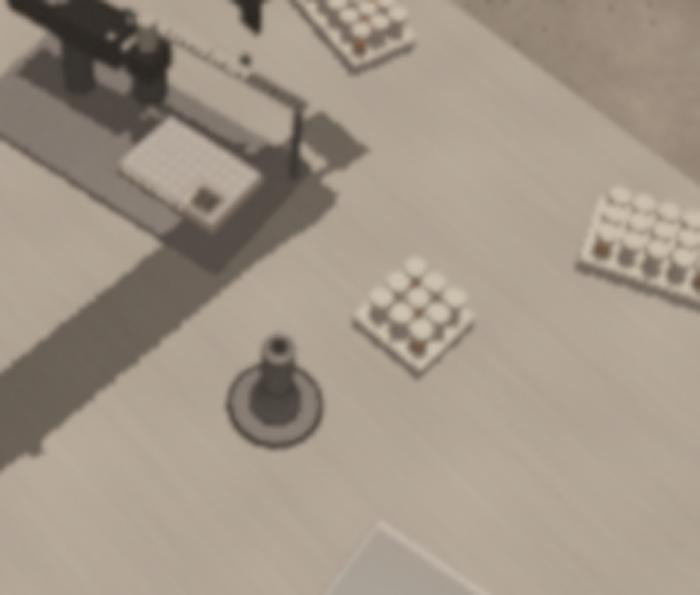

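View pics/w1.png

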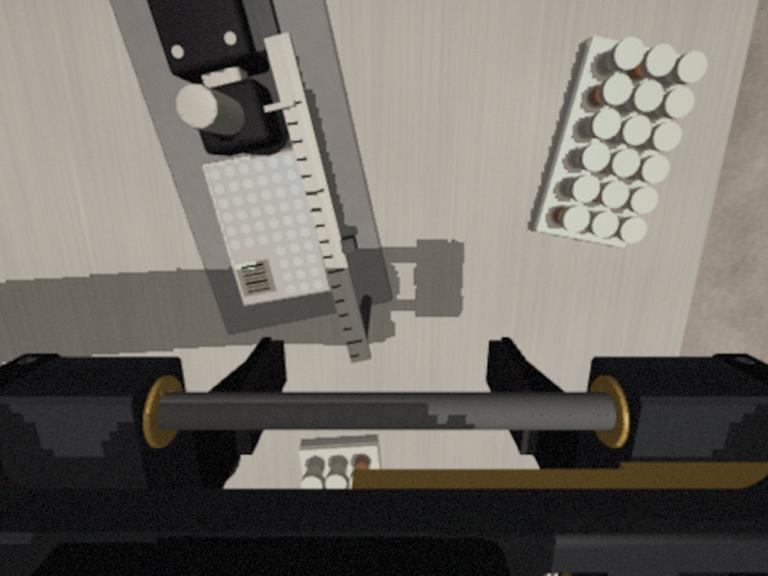

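The call was refused ("bad value") and nothing moved. Rows seem to need all six keys. The side crop also shows the dark clip at about (245,60).

```bash
python3 -m handwheel '[{"dx":-0.0255,"dy":-0.0275,"dz":0,"wx":0,"wy":0,"wz":0},{"dx":-0.0255,"dy":-0.0275,"dz":0,"wx":0,"wy":0,"wz":0},{"dx":-0.0255,"dy":-0.0275,"dz":0,"wx":0,"wy":0,"wz":0},{"dx":-0.0255,"dy":-0.0275,"dz":0,"wx":0,"wy":0,"wz":0},{"dx":-0.0255,"dy":-0.0275,"dz":0,"wx":0,"wy":0,"wz":0},{"dx":-0.0255,"dy":-0.0275,"dz":0,"wx":0,"wy":0,"wz":0},{"dx":-0.0255,"dy":-0.0275,"dz":0,"wx":0,"wy":0,"wz":0},{"dx":-0.0255,"dy":-0.0275,"dz":0,"wx":0,"wy":0,"wz":0}]' 0.087 25
python3 -m handwheel '[{"dx":0,"dy":0,"dz":-0.03,"wx":0,"wy":0,"wz":0},{"dx":0,"dy":0,"dz":-0.02,"wx":0,"wy":0,"wz":0},{"dx":0,"dy":0,"dz":0,"wx":0,"wy":0,"wz":0}]'
python3 - <<'E'
from bench import vision
from h import *
f=vision.grab_frame("side");np.savez("pics/side1.npz",**f);crop(f,200,150,400,320,3.5,"s1c")
f=vision.grab_frame("wrist");np.savez("pics/wrist1.npz",**f);crop(f,0,0,512,384,1.5,"w1")
E
```

```text
time_s: 1.05
ee_pos: [0.4447, -0.221, 0.2923]
ee_rot: [0.0, 1.0, -0.0, 0.0]
wrist_force: [0.9, -0.2, -0.5]
grip_width: 0.999
time_s: 1.35
ee_pos: [0.4441, -0.2196, 0.2396]
ee_rot: [-0.001, 1.0, -0.0, -0.002]
wrist_force: [-1.2, 0.3, -0.6]
grip_width: 1.002
```

View pics/s1c.png

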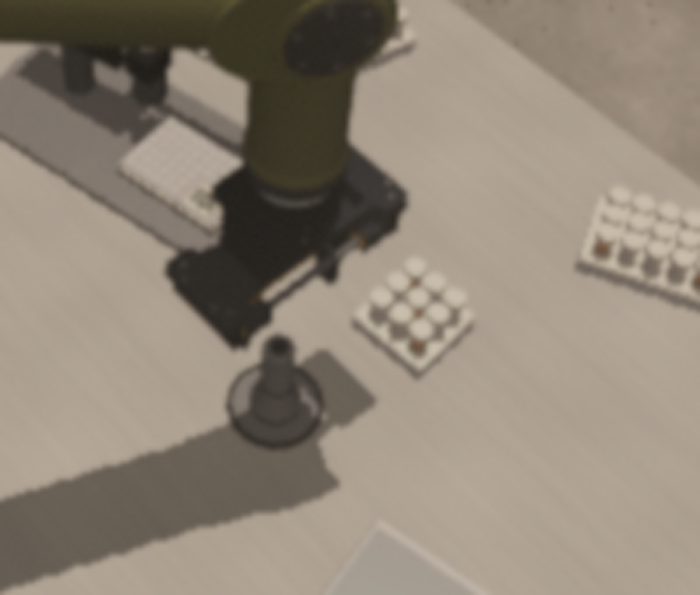

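View pics/w1.png

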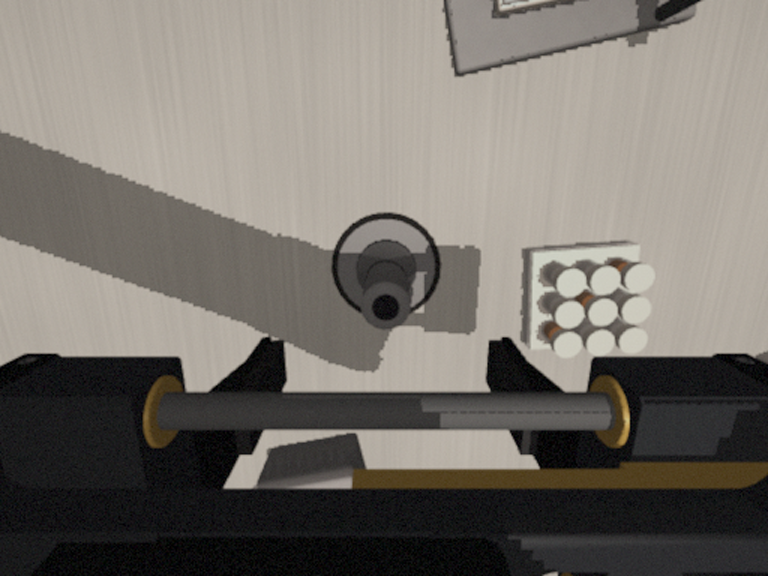

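The wrist view shows the reader's top ring at (386,305) and the mat at (387,266). It is centred between the jaws.

Run:
```python
from h import *
w=load("wrist1")
q=lambda x,y:((x+.5)/1.5-.5,(y+.5)/1.5-.5)
print(ray(w,*q(386,304),.104),dep(w,*q(386,322)),ray(w,*q(386.5,266),.004))
from bench import arm;print(arm.get_obs()["ee_pos"])
```

```text
[ 0.44412761 -0.21636931  0.104     ] [ 0.44414256 -0.22761103  0.10409285] [ 0.44435113 -0.21675238  0.004     ]
[ 0.44613477 -0.21990746  0.24262038]
```

```bash
python3 -m handwheel '[{"dx":-0.001,"dy":0.002,"dz":-0.03,"wx":0,"wy":0,"wz":0},{"dx":0,"dy":0,"dz":-0.03,"wx":0,"wy":0,"wz":0},{"dx":0,"dy":0,"dz":-0.03,"wx":0,"wy":0,"wz":0},{"dx":0,"dy":0,"dz":-0.016,"wx":0,"wy":0,"wz":0},{"dx":0,"dy":0,"dz":0,"wx":0,"wy":0,"wz":0},{"dx":0,"dy":0,"dz":0,"wx":0,"wy":0,"wz":0}]'
python3 -m handwheel '[{"dx":0,"dy":0,"dz":0,"wx":0,"wy":0,"wz":0},{"dx":0,"dy":0,"dz":0,"wx":0,"wy":0,"wz":0},{"dx":0,"dy":0,"dz":0,"wx":0,"wy":0,"wz":0},{"dx":0,"dy":0,"dz":0,"wx":0,"wy":0,"wz":0},{"dx":0,"dy":0,"dz":0,"wx":0,"wy":0,"wz":0},{"dx":0,"dy":0,"dz":0,"wx":0,"wy":0,"wz":0},{"dx":0,"dy":0,"dz":0,"wx":0,"wy":0,"wz":0},{"dx":0,"dy":0,"dz":0,"wx":0,"wy":0,"wz":0}]' 0.01 25
```

```text
time_s: 2.05
ee_pos: [0.4461, -0.2182, 0.1377]
ee_rot: [0.0, 1.0, 0.0, 0.001]
wrist_force: [0.1, -0.7, 0.6]
grip_width: 1.0
time_s: 2.85
ee_pos: [0.445, -0.218, 0.1362]
ee_rot: [0.0, 1.0, -0.0, -0.0]
wrist_force: [0.2, -0.4, 0.5]
grip_width: 0.356
```

Gripped at a width of 31 mm, which matches the neck. I'll cross-check the label in the side view and lift.

```bash
python3 - <<'E'
from h import *
s=load("side0");q=lambda x,y:(200+(x+.5)/3.5-.5,150+(y+.5)/3.5-.5)
print("label side",ray(s,*q(207,200),.029)); print("post top side",ray(s,*q(149,37),.177)); print("clip side",ray(s,*q(245,60),.138))
c=load("scene0");q=lambda x,y:((x+.5)/1.5-.5,(y+.5)/1.5-.5)
print("post",ray(c,*q(415,296),.177),"button",ray(c,*q(478,331),.156),dep(c,*q(478,331)))
crop(c,200,180,360,280,5,"c0c")
E
python3 -m handwheel '[{"dx":0,"dy":0,"dz":0.01,"wx":0,"wy":0,"wz":0},{"dx":0,"dy":0,"dz":0.02,"wx":0,"wy":0,"wz":0},{"dx":0,"dy":0,"dz":0.02,"wx":0,"wy":0,"wz":0},{"dx":0,"dy":0,"dz":0.015,"wx":0,"wy":0,"wz":0}]'
```

```text
label side [ 0.53684242 -0.01657737  0.029     ]
post top side [0.54938279 0.08367107 0.177     ]
clip side [0.62372049 0.02780793 0.138     ]
post [0.56779689 0.11467462 0.177     ] button [0.54356623 0.23288787 0.156     ] [0.543567   0.2328883  0.15600108]
time_s: 3.25
ee_pos: [0.4452, -0.2182, 0.203]
ee_rot: [0.0, 1.0, -0.0, 0.001]
wrist_force: [-0.0, 0.1, -1.1]
grip_width: 0.338
```

View pics/c0c.png

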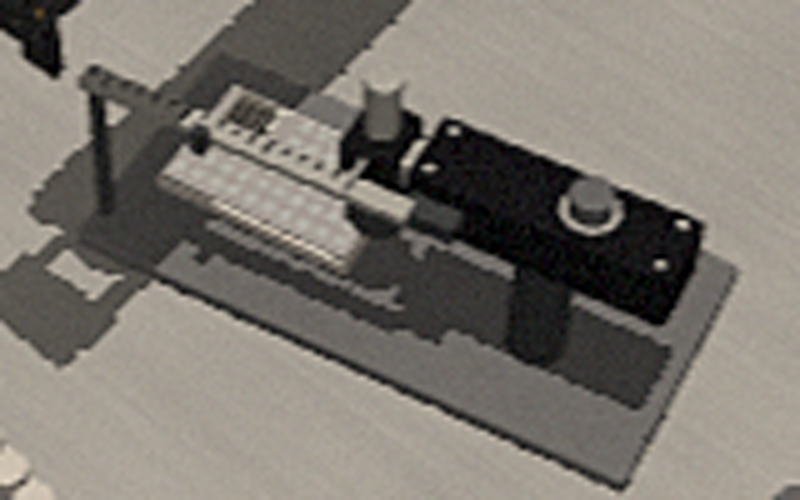

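The scene crop shows the post top at (383,95), the button at (592,195) and the clip at (200,138). Label readings agree to about 4 mm (mean 0.5345, -0.015). Moving there.

```bash
python3 -m handwheel '[{"dx":0.006,"dy":0.013,"dz":0.0,"wx":0,"wy":0,"wz":0},{"dx":0.012,"dy":0.0275,"dz":0,"wx":0,"wy":0,"wz":0},{"dx":0.0135,"dy":0.031,"dz":0,"wx":0,"wy":0,"wz":0},{"dx":0.0135,"dy":0.031,"dz":0,"wx":0,"wy":0,"wz":0},{"dx":0.0135,"dy":0.031,"dz":0,"wx":0,"wy":0,"wz":0},{"dx":0.0135,"dy":0.031,"dz":0,"wx":0,"wy":0,"wz":0},{"dx":0.0115,"dy":0.026,"dz":0,"wx":0,"wy":0,"wz":0},{"dx":0.006,"dy":0.013,"dz":0,"wx":0,"wy":0,"wz":0}]'
python3 -m handwheel '[{"dx":0,"dy":0,"dz":0,"wx":0,"wy":0,"wz":0},{"dx":0,"dy":0,"dz":0,"wx":0,"wy":0,"wz":0},{"dx":0,"dy":0,"dz":0,"wx":0,"wy":0,"wz":0},{"dx":0,"dy":0,"dz":0,"wx":0,"wy":0,"wz":0},{"dx":0,"dy":0,"dz":0,"wx":0,"wy":0,"wz":0},{"dx":0,"dy":0,"dz":0,"wx":0,"wy":0,"wz":0},{"dx":0,"dy":0,"dz":0,"wx":0,"wy":0,"wz":0},{"dx":0,"dy":0,"dz":0,"wx":0,"wy":0,"wz":0}]'
python3 - <<'E'
from bench import vision
from h import *
f=vision.grab_frame("side");np.savez("pics/side2.npz",**f);crop(f,200,120,380,290,3.5,"s2c")
f=vision.grab_frame("wrist");np.savez("pics/wrist2.npz",**f);crop(f,0,0,512,384,1.5,"w2")
f=vision.grab_frame("scene");np.savez("pics/scene2.npz",**f);crop(f,180,140,380,290,4,"c2c")
E
```

```text
time_s: 4.05
ee_pos: [0.5347, -0.0101, 0.2005]
ee_rot: [-0.001, 1.0, 0.002, -0.0]
wrist_force: [-0.1, 0.1, -1.7]
grip_width: 0.335
time_s: 4.85
ee_pos: [0.5345, -0.0146, 0.2013]
ee_rot: [0.0, 1.0, -0.0, 0.0]
wrist_force: [-0.0, 0.2, -1.7]
grip_width: 0.338
```

View pics/s2c.png

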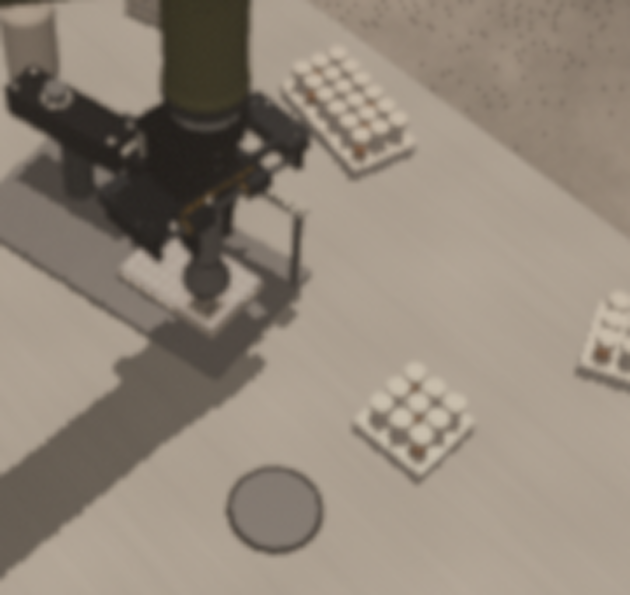

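View pics/w2.png

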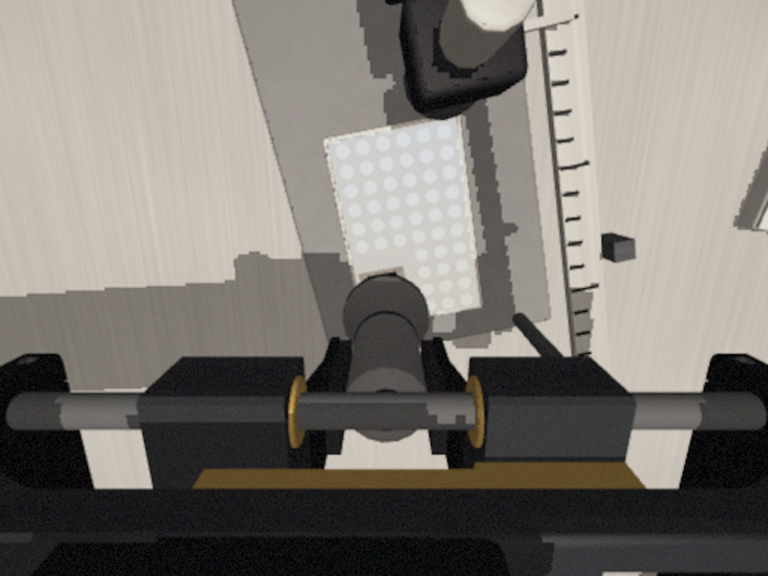

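View pics/c2c.png

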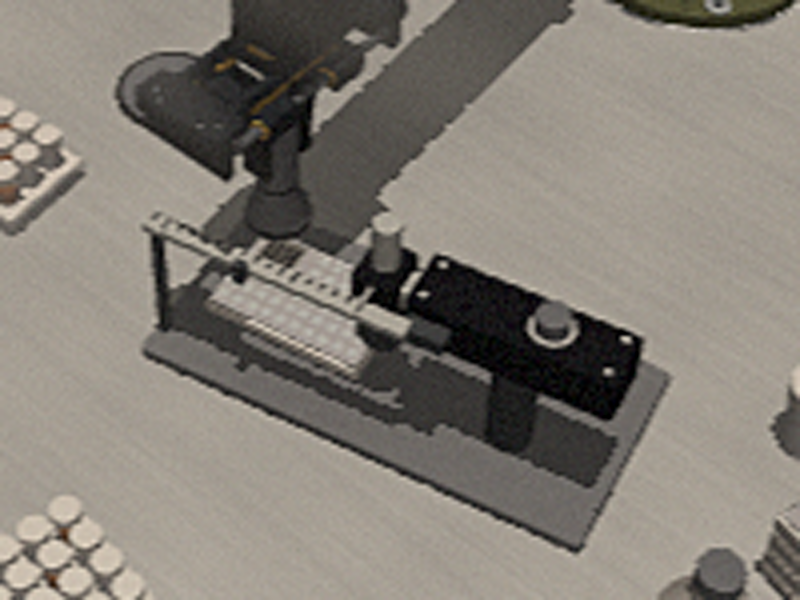

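The reader is upright over the label. The wrist view also shows the pointer tip at (577,16) and the clip at (618,248) in one frame. I'll measure both.

Run:
```python
from h import *
s=load("side2");q=lambda x,y:(200+(x+.5)/3.5-.5,120+(y+.5)/3.5-.5)
print("foot side",ray(s,*q(206,278),.075))
c=load("scene2");q4=lambda x,y:(180+(x+.5)/4-.5,140+(y+.5)/4-.5)
print("foot scene",ray(c,*q4(278,215),.075))
w=load("wrist2");q=lambda x,y:((x+.5)/1.5-.5,(y+.5)/1.5-.5)
print("clip",[dep(w,*q(*a)).round(4) for a in((610,240),(620,242),(630,240),(618,236),(620,258),(605,258))])
print("clip corners",[ray(w,*q(*a),.138).round(4) for a in((602,234),(630,236),(635,246),(607,246))])
print("tip",ray(w,*q(577,16),.13),[dep(w,*q(x,y)).round(4) for x,y in((540,24),(560,20),(570,18),(575,17),(577,16))])
print("ticks",[ray(w,*q(*a),.128).round(4) for a in((550,53),(576,267),(584,290))])
cl=w["z_map"]; crop(w,330,0,450,250,2.4,"w2c")
C=cloud(w);k=C[150:180,395:430]; m=k[...,2]>.12;
print("clip pts",k[m].min(0),k[m].max(0),k[m].mean(0)); m2=k[...,2]>.135;print(k[m2].mean(0) if m2.any() else 0,m2.sum())
print("button",dep(c,*q4(553,317)))
C=cloud(c); b=C[208:232,310:330]; m=(b[...,2]>.152)&(b[...,2]<.17);print("button pts",m.sum(),b[m].mean(0),b[m].min(0),b[m].max(0),np.percentile(b[m][:,2],90))
```

```text
foot side [ 0.53526534 -0.01705455  0.075     ]
foot scene [ 0.53732897 -0.00976177  0.075     ]
clip [array([0.6216, 0.0381, 0.1327]), array([0.6232, 0.0381, 0.1372]), array([0.6278, 0.0386, 0.1355]), array([0.6266, 0.0391, 0.129 ]), array([0.6237, 0.0321, 0.138 ]), array([ 0.6932,  0.0025, -0.001 ])]
clip corners [array([0.6154, 0.0413, 0.138 ]), array([0.6261, 0.0406, 0.138 ]), array([0.6287, 0.0367, 0.138 ]), array([0.618 , 0.0367, 0.138 ])]
tip [0.59940749 0.11537556 0.13      ] [array([0.5857, 0.1118, 0.1338]), array([0.5926, 0.1133, 0.133 ]), array([0.5958, 0.1137, 0.1334]), array([0.5996, 0.1157, 0.1278]), array([0.5998, 0.1157, 0.1289])]
ticks [array([0.5921, 0.1045, 0.128 ]), array([0.612 , 0.0261, 0.128 ]), array([0.6167, 0.0162, 0.128 ])]
clip pts [0.53348199 0.02509918 0.12054723] [0.63004672 0.06518568 0.29392011] [0.62212759 0.03540134 0.13319318]
[0.62359041 0.03574191 0.13958055] 234
button [0.54167459 0.22933471 0.15783257]
button pts 55 [0.53897628 0.22687063 0.15451399] [0.52767037 0.21461164 0.15207117] [0.55070918 0.2373182  0.15850892] 0.15684780534428697
```

View pics/w2c.png

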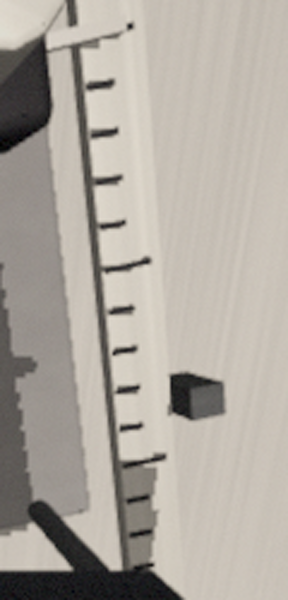

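Run:
```python
from h import *
w=load("wrist2");C=cloud(w)
g=cv2.cvtColor(w["frame"],cv2.COLOR_RGB2GRAY)
sub=C[150:182,396:430];z=sub[...,2];m=(np.abs(z-.138)<.0025)
n,l,st,ce=cv2.connectedComponentsWithStats(m.astype(np.uint8));i=1+np.argmax(st[1:,4]);print(st[i],ce[i]); p=sub[l==i]
print("clip top depth",np.median(p,0),p.min(0),p.max(0))
r,_=None,0
pts=np.argwhere(l==i)[:,::-1].astype(np.float32)+[396,150]
print("rect",cv2.minAreaRect(pts.astype(np.float32)))
cu=cv2.minAreaRect(pts.astype(np.float32))[0];clip=ray(w,*cu,.138)
gg=g[150:182:2,396:430:2];print(gg)
q=lambda x,y:(330+(x+.5)/2.4-.5,(y+.5)/2.4-.5)
tip=ray(w,*q(129,26),.133)
for z in(.128,.13,.133): print("tip",ray(w,*q(129,26),z))
a,b=ray(w,*q(72,5),.128),ray(w,*q(124,560),.128);d=b-a;print("bar yaw",np.degrees(np.arctan2(d[0],-d[1])))
a,b=ray(w,*q(73,5),.12),ray(w,*q(105,270),.12);d=b-a;print("bar yaw",np.degrees(np.arctan2(d[0],-d[1])))
# stage edges
C0=load("wrist0");
q0=lambda x,y:(80+(x+.5)/2.4-.5,(y+.5)/2.4-.5)
a,b=ray(C0,*q0(3,50),.012),ray(C0,*q0(172,532),.012);d=b-a;print("stage yaw",np.degrees(np.arctan2(d[0],-d[1])))
for t in(np.radians(12),np.radians(14)):
    u=np.array([np.sin(t),-np.cos(t),0]);print("travel",(clip-tip)@u,(clip-tip)@np.array([np.cos(t),np.sin(t),0]))
```

```text
[ 11   8  17  17 220] [19.71363636 16.13181818]
clip top depth [0.6251972  0.0352607  0.13704325] [0.62058002 0.03023791 0.13551806] [0.63004672 0.03975133 0.13901366]
rect ((415.70269775390625, 166.21621704101562), (14.467110633850098, 16.76869773864746), 80.53767395019531)
[[205 205 198 197 192 194 195 194 195 193 196 194 196 200 190 194 198]
 [206 207 199 198 192 195 193 195 194 191 196 195 196 196 193 194 199]
 [205 206 199 198 184 175 171 196 194 195 196 193 196 196 193 197 199]
 [206 205 155  61  39  43  39  54 139 164 189 192 201 193 193 196 197]
 [206 205 176  37  45  42  38  40  40  44  40  98 145 168 193 197 196]
 [207 206 178  34  39  39  38  45  44  53  58  79  79  98 193 197 195]
 [205 205 179  34  36  25  33  83  87  92  91  91  90  90 196 199 196]
 [207 205 182  27  29  35  34  92  97  93  93  94  96  97 195 198 195]
 [207 204 182  37  29  34  32  96  96  97  97  95  97  95 185 197 197]
 [208 204 155  35  35  36  36  97  97  97  94  93  97  95 184 196 197]
 [207 205 119  25  40  31  34  85  94  94  94  95  96  96 180 196 196]
 [209 204 129 152  54  35  37  83  93  97  94  96 102 128 188 195 198]
 [209 204 205 194 192 173 110  78 119 154 170 182 192 193 197 195 198]
 [206 205 205 195 192 194 193 191 194 195 198 195 192 195 198 196 198]
 [209 205 206 197 192 195 192 194 193 190 198 193 193 194 197 197 196]
 [207 204 205 197 190 195 191 193 194 191 198 192 193 197 195 196 196]]
tip [0.59966873 0.11596821 0.128     ]
tip [0.59887091 0.11535607 0.13      ]
tip [0.59767419 0.11443788 0.133     ]
bar yaw 12.304236137205143
bar yaw 14.03519480486592
stage yaw 12.190692326171568
travel 0.0829706756827291 0.009904492156017283
travel 0.08326579398023469 0.007002823784612579
```

The pointer needs about 83–84 mm of travel; the 9.9 mm x-offset matches the given 10 mm, and the stand yaw is 12.2°. The reader was held still for about a second, so I'm returning it to the mat.

```bash
python3 -m handwheel '[{"dx":-0.006,"dy":-0.013,"dz":0.0,"wx":0,"wy":0,"wz":0},{"dx":-0.012,"dy":-0.0275,"dz":0,"wx":0,"wy":0,"wz":0},{"dx":-0.0135,"dy":-0.031,"dz":0,"wx":0,"wy":0,"wz":0},{"dx":-0.0135,"dy":-0.031,"dz":0,"wx":0,"wy":0,"wz":0},{"dx":-0.0135,"dy":-0.031,"dz":0,"wx":0,"wy":0,"wz":0},{"dx":-0.0135,"dy":-0.031,"dz":0,"wx":0,"wy":0,"wz":0},{"dx":-0.0115,"dy":-0.026,"dz":0,"wx":0,"wy":0,"wz":0},{"dx":-0.006,"dy":-0.013,"dz":0,"wx":0,"wy":0,"wz":0}]'
python3 -m handwheel '[{"dx":0,"dy":0,"dz":-0.01,"wx":0,"wy":0,"wz":0},{"dx":0,"dy":0,"dz":-0.02,"wx":0,"wy":0,"wz":0},{"dx":0,"dy":0,"dz":-0.018,"wx":0,"wy":0,"wz":0},{"dx":0,"dy":0,"dz":-0.01,"wx":0,"wy":0,"wz":0},{"dx":0,"dy":0,"dz":-0.004,"wx":0,"wy":0,"wz":0},{"dx":0,"dy":0,"dz":-0.002,"wx":0,"wy":0,"wz":0},{"dx":0,"dy":0,"dz":-0.0005,"wx":0,"wy":0,"wz":0},{"dx":0,"dy":0,"dz":0,"wx":0,"wy":0,"wz":0}]'
```

```text
time_s: 5.8
ee_pos: [0.4429, -0.2215, 0.2014]
ee_rot: [0.001, 1.0, -0.002, -0.0]
wrist_force: [-0.4, -0.5, -1.3]
grip_width: 0.339
time_s: 6.6
ee_pos: [0.4455, -0.2181, 0.1374]
ee_rot: [0.0, 1.0, 0.0, 0.001]
wrist_force: [0.5, 0.9, -1.6]
grip_width: 0.334
```

The wrist still carries the reader's weight, so I'll lower a little more.

```bash
python3 -m handwheel '[{"dx":0,"dy":0,"dz":-0.0005,"wx":0,"wy":0,"wz":0},{"dx":0,"dy":0,"dz":-0.0005,"wx":0,"wy":0,"wz":0},{"dx":0,"dy":0,"dz":0,"wx":0,"wy":0,"wz":0},{"dx":0,"dy":0,"dz":0,"wx":0,"wy":0,"wz":0}]'
```

```text
time_s: 7.0
ee_pos: [0.4453, -0.2183, 0.1363]
ee_rot: [0.0, 1.0, -0.0, 0.001]
wrist_force: [-0.2, -0.7, 1.9]
grip_width: 0.337
```

```bash
python3 -m handwheel '[{"dx":0,"dy":0,"dz":0,"wx":0,"wy":0,"wz":0},{"dx":0,"dy":0,"dz":0,"wx":0,"wy":0,"wz":0},{"dx":0,"dy":0,"dz":0,"wx":0,"wy":0,"wz":0},{"dx":0,"dy":0,"dz":0,"wx":0,"wy":0,"wz":0},{"dx":0,"dy":0,"dz":0,"wx":0,"wy":0,"wz":0},{"dx":0,"dy":0,"dz":0,"wx":0,"wy":0,"wz":0},{"dx":0,"dy":0,"dz":0,"wx":0,"wy":0,"wz":0},{"dx":0,"dy":0,"dz":0,"wx":0,"wy":0,"wz":0}]' 0.087 25
python3 -m handwheel '[{"dx":0,"dy":0,"dz":0.02,"wx":0,"wy":0,"wz":0},{"dx":0,"dy":0,"dz":0.03,"wx":0,"wy":0,"wz":0},{"dx":0,"dy":0,"dz":0.04,"wx":0,"wy":0,"wz":0},{"dx":0,"dy":0,"dz":0.04,"wx":0,"wy":0,"wz":0},{"dx":0,"dy":0,"dz":0.02,"wx":0,"wy":0,"wz":0},{"dx":0,"dy":0,"dz":0,"wx":0,"wy":0,"wz":0},{"dx":0,"dy":0,"dz":0,"wx":0,"wy":0,"wz":0}]'
python3 - <<'E'
from bench import vision
from h import *
f=vision.grab_frame("side");np.savez("pics/side3.npz",**f);crop(f,200,150,380,320,3.5,"s3c")
f=vision.grab_frame("scene");np.savez("pics/scene3.npz",**f);crop(f,180,140,380,290,4,"c3c")
E
```

```text
time_s: 7.8
ee_pos: [0.445, -0.218, 0.1358]
ee_rot: [0.0, 1.0, -0.0, 0.0]
wrist_force: [-1.1, 0.9, -0.9]
grip_width: 0.957
time_s: 8.5
ee_pos: [0.4449, -0.218, 0.2855]
ee_rot: [0.0, 1.0, 0.0, 0.0]
wrist_force: [0.6, 0.1, -0.2]
grip_width: 0.999
```

View pics/s3c.png

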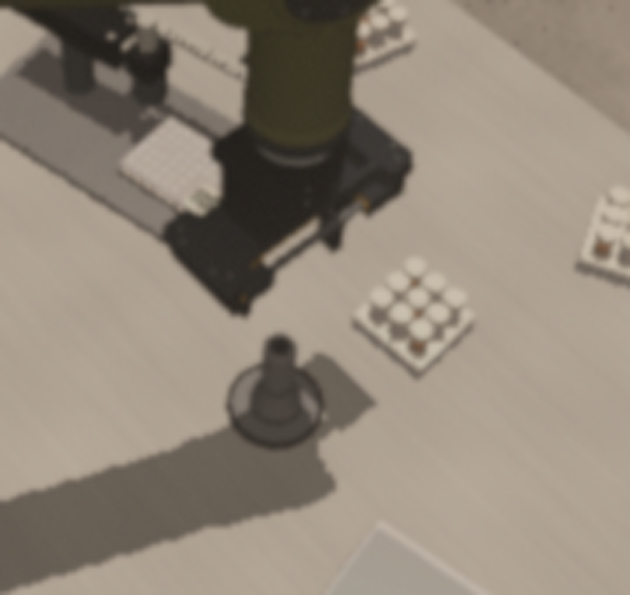

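View pics/c3c.png

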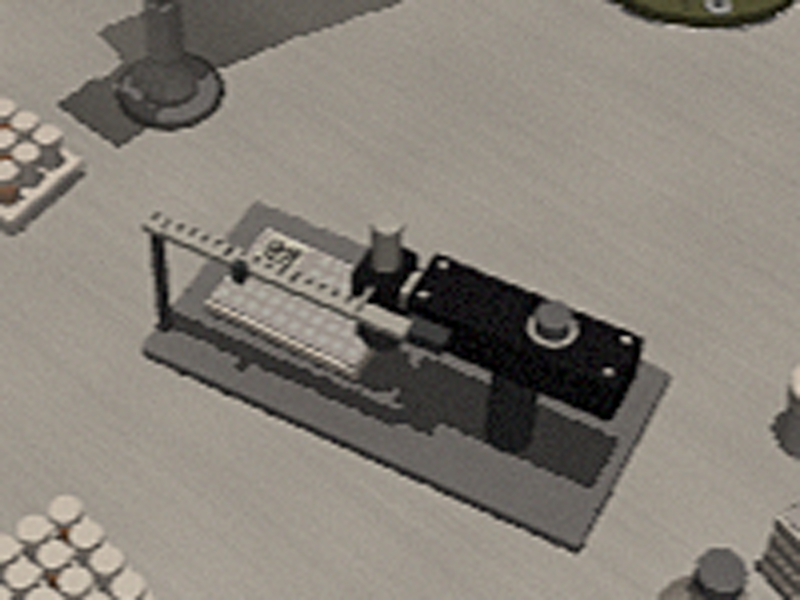

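The reader stands upright, centred on its mat. Next I go over the stand, turn 12.2° to line up with it, and look at the button and post from close by.

```bash
python3 -m handwheel '[{"dx":0.006,"dy":0.022,"dz":0.0,"wx":0,"wy":0,"wz":0},{"dx":0.012,"dy":0.044,"dz":0,"wx":0,"wy":0,"wz":2},{"dx":0.0135,"dy":0.048,"dz":0,"wx":0,"wy":0,"wz":2.2},{"dx":0.0135,"dy":0.048,"dz":0,"wx":0,"wy":0,"wz":2},{"dx":0.0135,"dy":0.048,"dz":0,"wx":0,"wy":0,"wz":2},{"dx":0.0135,"dy":0.048,"dz":0,"wx":0,"wy":0,"wz":2},{"dx":0.0125,"dy":0.045,"dz":0,"wx":0,"wy":0,"wz":2},{"dx":0.0105,"dy":0.035,"dz":0,"wx":0,"wy":0,"wz":0}]' 0 25
python3 -m handwheel '[{"dx":0,"dy":0,"dz":0,"wx":0,"wy":0,"wz":0},{"dx":0,"dy":0,"dz":0,"wx":0,"wy":0,"wz":0},{"dx":0,"dy":0,"dz":0,"wx":0,"wy":0,"wz":0}]'
python3 - <<'E'
from bench import vision
from h import *
f=vision.grab_frame("wrist");np.savez("pics/wrist4.npz",**f);crop(f,0,0,512,384,1.5,"w4")
E
```

```text
time_s: 9.4
ee_pos: [0.5394, 0.1233, 0.284]
ee_rot: [-0.0, 0.994, 0.108, -0.001]
wrist_force: [0.5, -0.5, -0.9]
grip_width: 0.358
time_s: 9.7
ee_pos: [0.5397, 0.1183, 0.2846]
ee_rot: [0.001, 0.994, 0.105, -0.001]
wrist_force: [0.7, -0.6, 0.3]
grip_width: 0.084
```

View pics/w4.png

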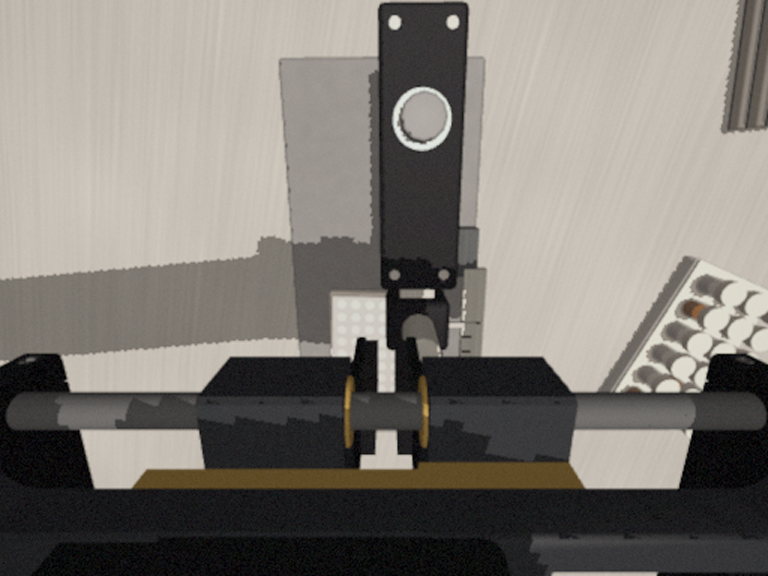

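The sleeve now runs parallel to the tool, with the button at (423,116) and the post under the fingers at about (420,335).

Run:
```python
from h import *
w=load("wrist4");q=lambda x,y:((x+.5)/1.5-.5,(y+.5)/1.5-.5)
d=dep(w,*q(423,116));print("button",d,ray(w,*q(423,116),.157))
for a,b in(((379,15),(381,283)),((467,15),(459,283))):
    A,B=ray(w,*q(*a),.14),ray(w,*q(*b),.14);v=B-A;print(A,B,"yaw",np.degrees(np.arctan2(v[0],-v[1])))
A=[ray(w,*q(*a),.14) for a in((379,15),(467,15))];print("width",np.linalg.norm(A[0]-A[1]))
C=cloud(w);k=C[60:95,262:300];z=k[...,2];m=z>.154;print("top pts",m.sum(),np.median(k[m],0),(k[m].min(0)+k[m].max(0))/2,k[m].max(0)-k[m].min(0))
from bench import arm
o=arm.get_obs();print(o["ee_pos"],o["grip_width"])
```

```text
button [0.5345943  0.22413153 0.15527914] [0.53449827 0.22391684 0.157     ]
[0.50300123 0.26668823 0.14      ] [0.53273376 0.13127235 0.14      ] yaw 12.383620207323673
[0.54587779 0.27590353 0.14      ] [0.57815956 0.141098   0.14      ] yaw 13.466974114968963
width 0.04385567943155496
top pts 731 [0.53522292 0.22461657 0.15500092] [0.53433682 0.21619165 0.26556913] [0.0242447  0.03947804 0.22313562]
[0.53976921 0.11816055 0.28495307] 0.04818460389287781
```

The wrist view puts the button at (0.535, 0.224), top at about 0.155 m. The estimate from the post minus 120 mm agrees to 1 mm. The scene camera sits 5–9 mm off, so I'm trusting the wrist.

```bash
python3 -m handwheel '[{"dx":-0.001,"dy":0.016,"dz":0,"wx":0,"wy":0,"wz":0},{"dx":-0.001,"dy":0.03,"dz":0,"wx":0,"wy":0,"wz":0},{"dx":-0.001,"dy":0.03,"dz":0,"wx":0,"wy":0,"wz":0},{"dx":-0.001,"dy":0.02,"dz":0,"wx":0,"wy":0,"wz":0},{"dx":-0.001,"dy":0.01,"dz":0,"wx":0,"wy":0,"wz":0},{"dx":0,"dy":0,"dz":-0.02,"wx":0,"wy":0,"wz":0},{"dx":0,"dy":0,"dz":-0.02,"wx":0,"wy":0,"wz":0},{"dx":0,"dy":0,"dz":-0.01,"wx":0,"wy":0,"wz":0}]'
python3 -m handwheel '[{"dx":0,"dy":0,"dz":0,"wx":0,"wy":0,"wz":0},{"dx":0,"dy":0,"dz":0,"wx":0,"wy":0,"wz":0}]'
python3 - <<'E'
from bench import vision
from h import *
f=vision.grab_frame("scene");np.savez("pics/scene5.npz",**f);crop(f,240,140,380,245,5,"c5c")
E
```

```text
time_s: 10.55
ee_pos: [0.5347, 0.2237, 0.2339]
ee_rot: [0.001, 0.994, 0.105, -0.001]
wrist_force: [-0.9, -0.2, -0.1]
grip_width: 0.008
time_s: 10.75
ee_pos: [0.5355, 0.2252, 0.2363]
ee_rot: [0.0, 0.994, 0.106, 0.0]
wrist_force: [-0.8, 0.2, 0.2]
grip_width: 0.009
```

View pics/c5c.png

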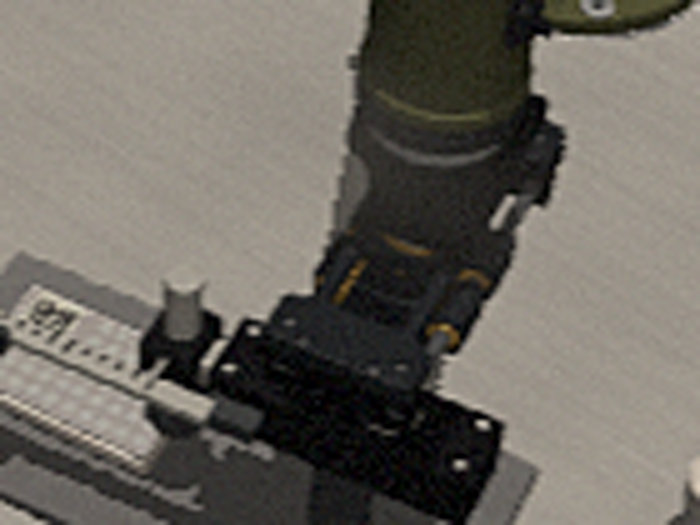

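The gripper hides the button from this side, which fits the fingers being over it. Pressing in steps while watching the force.

```bash
python3 -m handwheel '[{"dx":0,"dy":0,"dz":-0.006,"wx":0,"wy":0,"wz":0},{"dx":0,"dy":0,"dz":-0.004,"wx":0,"wy":0,"wz":0},{"dx":0,"dy":0,"dz":-0.002,"wx":0,"wy":0,"wz":0},{"dx":0,"dy":0,"dz":0,"wx":0,"wy":0,"wz":0}]'
python3 -m handwheel '[{"dx":0,"dy":0,"dz":-0.002,"wx":0,"wy":0,"wz":0},{"dx":0,"dy":0,"dz":-0.001,"wx":0,"wy":0,"wz":0},{"dx":0,"dy":0,"dz":0,"wx":0,"wy":0,"wz":0}]'
```

```text
time_s: 11.2
ee_pos: [0.5351, 0.226, 0.2239]
ee_rot: [0.0, 0.994, 0.106, 0.0]
wrist_force: [0.2, 0.7, 2.2]
grip_width: 0.007
time_s: 11.5
ee_pos: [0.5351, 0.2261, 0.221]
ee_rot: [-0.0, 0.994, 0.106, 0.0]
wrist_force: [-1.0, -0.1, 2.5]
grip_width: 0.005
```

```bash
python3 -m handwheel '[{"dx":0,"dy":0,"dz":-0.0015,"wx":0,"wy":0,"wz":0},{"dx":0,"dy":0,"dz":-0.001,"wx":0,"wy":0,"wz":0},{"dx":0,"dy":0,"dz":0,"wx":0,"wy":0,"wz":0},{"dx":0,"dy":0,"dz":0,"wx":0,"wy":0,"wz":0}]'
python3 - <<'E'
from bench import vision
from h import *
f=vision.grab_frame("scene");np.savez("pics/scene6.npz",**f);crop(f,220,140,380,245,5,"c6c")
E
```

```text
time_s: 11.9
ee_pos: [0.5352, 0.2261, 0.2191]
ee_rot: [-0.0, 0.994, 0.106, 0.0]
wrist_force: [-2.0, -0.6, 6.5]
grip_width: 0.003
```

View pics/c6c.png

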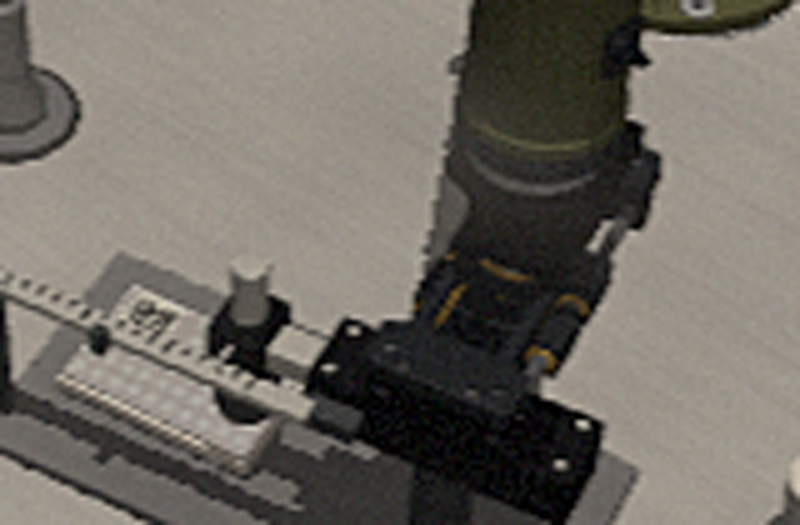

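The boom has popped out: the white rod now shows between head and sleeve. Raising, opening, and moving to where the wrist camera can see the post, pointer and clip.

```bash
python3 -m handwheel '[{"dx":0,"dy":0,"dz":0.01,"wx":0,"wy":0,"wz":0},{"dx":0,"dy":0,"dz":0.03,"wx":0,"wy":0,"wz":0},{"dx":0,"dy":0,"dz":0.03,"wx":0,"wy":0,"wz":0},{"dx":0.003,"dy":-0.02,"dz":0,"wx":0,"wy":0,"wz":0},{"dx":0.006,"dy":-0.045,"dz":0,"wx":0,"wy":0,"wz":0},{"dx":0.006,"dy":-0.045,"dz":0,"wx":0,"wy":0,"wz":0},{"dx":0.006,"dy":-0.045,"dz":0,"wx":0,"wy":0,"wz":0},{"dx":0.004,"dy":-0.03,"dz":0,"wx":0,"wy":0,"wz":0}]' 0.087 40
python3 -m handwheel '[{"dx":0,"dy":-0.02,"dz":0,"wx":0,"wy":0,"wz":0},{"dx":0,"dy":0,"dz":0,"wx":0,"wy":0,"wz":0},{"dx":0,"dy":0,"dz":0,"wx":0,"wy":0,"wz":0},{"dx":0,"dy":0,"dz":0,"wx":0,"wy":0,"wz":0},{"dx":0,"dy":0,"dz":0,"wx":0,"wy":0,"wz":0}]'
python3 - <<'E'
from bench import vision
from h import *
f=vision.grab_frame("wrist");np.savez("pics/wrist7.npz",**f);crop(f,0,0,512,384,1.5,"w7")
E
```

```text
time_s: 12.75
ee_pos: [0.56, 0.0368, 0.288]
ee_rot: [0.001, 0.995, 0.104, -0.0]
wrist_force: [-0.1, 0.8, 0.6]
grip_width: 0.646
time_s: 13.25
ee_pos: [0.5599, 0.0228, 0.2882]
ee_rot: [-0.0, 0.994, 0.108, -0.0]
wrist_force: [0.1, 0.4, 0.1]
grip_width: 0.986
```

View pics/w7.png

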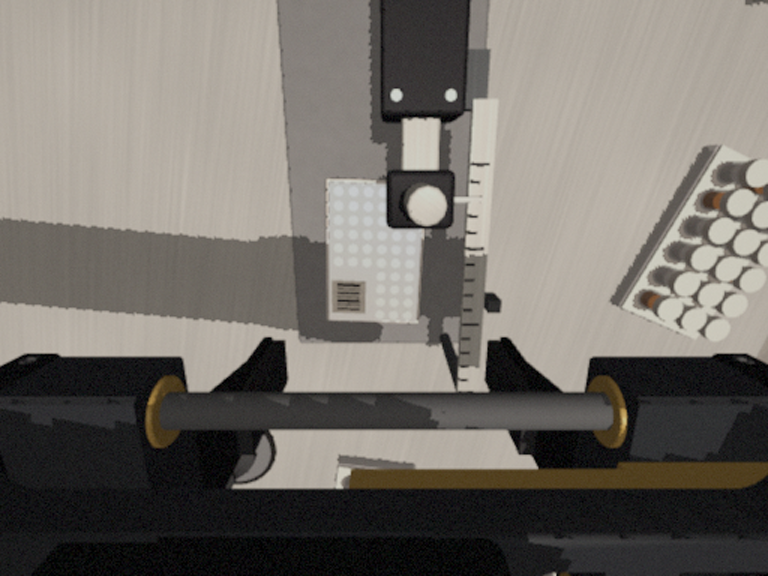

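The post top is at (427,205), the pointer crosses the bar near (482,199), and the clip is at (493,302).

Run:
```python
from h import *
w=load("wrist7");q=lambda x,y:((x+.5)/1.5-.5,(y+.5)/1.5-.5)
C=cloud(w);k=C[115:160,265:305];m=(k[...,2]>.172)&(k[...,2]<.182);print("post",m.sum(),k[m].mean(0),(k[m].min(0)+k[m].max(0))/2,k[m].max(0)-k[m].min(0))
print("ray",ray(w,*q(427,205),.177))
k=C[185:215,315:345];m=(k[...,2]>.1355)&(k[...,2]<.141);print("clip",m.sum(),k[m].mean(0),(k[m].min(0)+k[m].max(0))/2,k[m].max(0)-k[m].min(0))
crop(w,280,110,350,230,5,"w7c")
from bench import arm;print(arm.get_obs()["ee_pos"])
```

```text
post 577 [0.56501164 0.08843616 0.17684543] [0.56528425 0.08808248 0.17551456] [0.01935301 0.0194091  0.00688263]
ray [0.56506164 0.08819925 0.177     ]
clip 74 [0.62541534 0.03530408 0.13710226] [0.62553337 0.03519011 0.13707382] [0.00867172 0.0085078  0.00302724]
[0.55989795 0.02257353 0.28820619]
```

View pics/w7c.png

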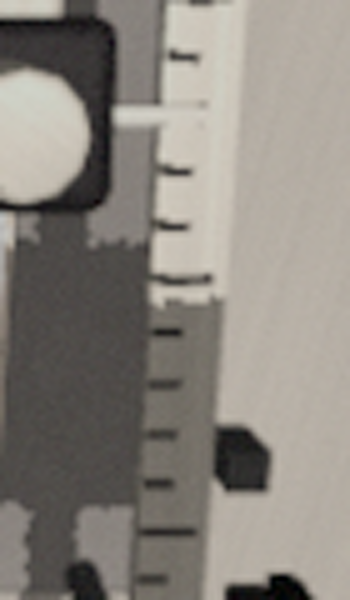

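```bash
python3 - <<'E'
from h import *
w=load("wrist7");q=lambda x,y:(280+(x+.5)/5-.5,110+(y+.5)/5-.5)
u=np.array([np.sin(np.radians(12.3)),-np.cos(np.radians(12.3)),0]);v=np.array([u[1]*-1,u[0],0])
cl=ray(w,*q(247,459),.138)
for z in(.13,.133):
    t=ray(w,*q(203,114),z);print(t,cl,(cl-t)@u,(cl-t)@v)
E
python3 -m handwheel '[{"dx":0.001,"dy":0.016,"dz":0,"wx":0,"wy":0,"wz":0},{"dx":0.002,"dy":0.025,"dz":0,"wx":0,"wy":0,"wz":0},{"dx":0.002,"dy":0.017,"dz":0,"wx":0,"wy":0,"wz":0},{"dx":0,"dy":0.0075,"dz":0,"wx":0,"wy":0,"wz":0},{"dx":0,"dy":0,"dz":0,"wx":0,"wy":0,"wz":0},{"dx":0,"dy":0,"dz":-0.015,"wx":0,"wy":0,"wz":0},{"dx":0,"dy":0,"dz":-0.015,"wx":0,"wy":0,"wz":0},{"dx":0,"dy":0,"dz":0,"wx":0,"wy":0,"wz":0}]'
```

```text
[0.60059002 0.09565253 0.13      ] [0.62423677 0.03731473 0.138     ] 0.062036170638431434 0.010676219017515056
[0.59988831 0.09571262 0.133     ] [0.62423677 0.03731473 0.138     ] 0.06224436569399405 0.011349024024635652
time_s: 14.1
ee_pos: [0.5634, 0.0849, 0.2546]
ee_rot: [0.0, 0.994, 0.105, -0.003]
wrist_force: [-0.5, -0.9, -1.0]
grip_width: 0.998
```

```bash
python3 -m handwheel '[{"dx":0,"dy":0,"dz":-0.015,"wx":0,"wy":0,"wz":0},{"dx":0,"dy":0,"dz":-0.015,"wx":0,"wy":0,"wz":0},{"dx":0,"dy":0,"dz":-0.012,"wx":0,"wy":0,"wz":0},{"dx":0,"dy":0,"dz":0,"wx":0,"wy":0,"wz":0},{"dx":0,"dy":0,"dz":0,"wx":0,"wy":0,"wz":0}]'
python3 - <<'E'
from bench import vision,arm
from h import *
f=vision.grab_frame("wrist");np.savez("pics/wrist8.npz",**f);crop(f,0,0,512,384,1.5,"w8")
f=vision.grab_frame("scene");np.savez("pics/scene8.npz",**f);crop(f,200,140,360,245,5,"c8c")
print(arm.get_obs()["ee_pos"])
E
```

```text
time_s: 14.6
ee_pos: [0.5649, 0.0865, 0.2159]
ee_rot: [0.0, 0.994, 0.106, -0.0]
wrist_force: [0.4, -0.1, -0.3]
grip_width: 1.0
[0.56543776 0.08660029 0.2169257 ]
```

View pics/w8.png

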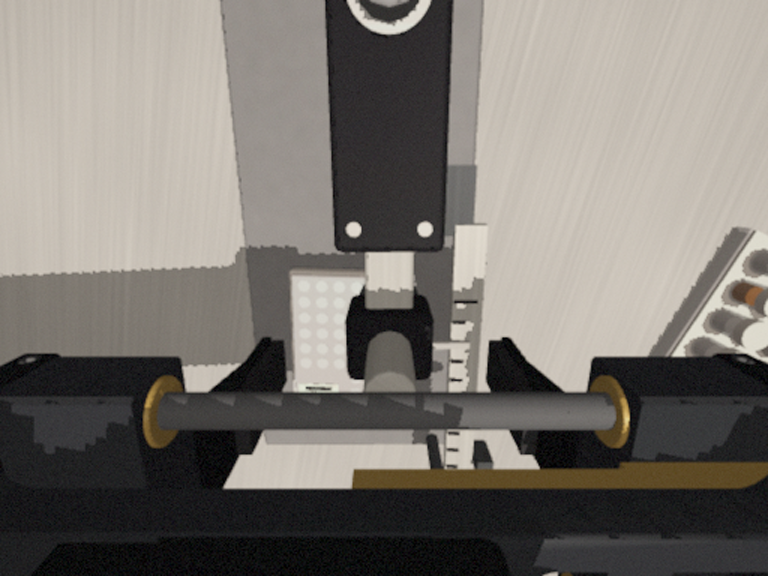

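View pics/c8c.png

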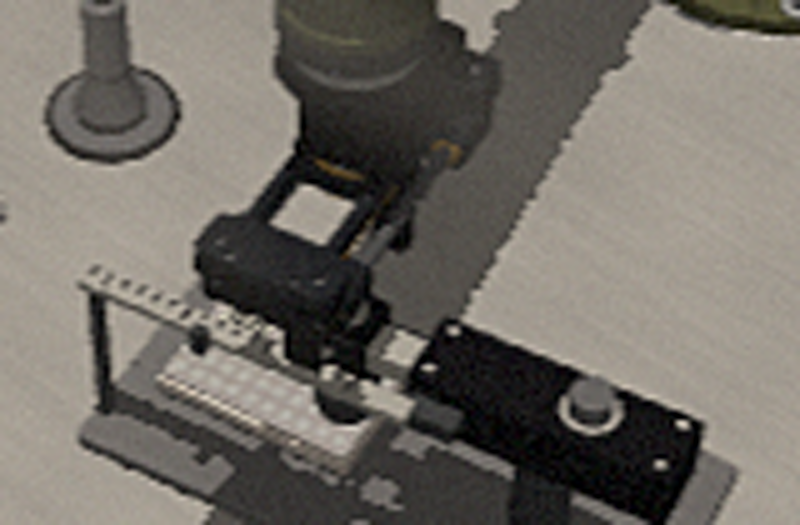

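The post (x≈390) is centred between the open fingers, and the button is back up. Closing.

```bash
python3 -m handwheel '[{"dx":0,"dy":0.0015,"dz":0,"wx":0,"wy":0,"wz":0},{"dx":0,"dy":0,"dz":0,"wx":0,"wy":0,"wz":0},{"dx":0,"dy":0,"dz":0,"wx":0,"wy":0,"wz":0},{"dx":0,"dy":0,"dz":0,"wx":0,"wy":0,"wz":0},{"dx":0,"dy":0,"dz":0,"wx":0,"wy":0,"wz":0},{"dx":0,"dy":0,"dz":0,"wx":0,"wy":0,"wz":0},{"dx":0,"dy":0,"dz":0,"wx":0,"wy":0,"wz":0},{"dx":0,"dy":0,"dz":0,"wx":0,"wy":0,"wz":0}]' 0 40
python3 -m handwheel '[{"dx":0,"dy":0,"dz":0,"wx":0,"wy":0,"wz":0},{"dx":0,"dy":0,"dz":0,"wx":0,"wy":0,"wz":0}]'
```

```text
time_s: 15.5
ee_pos: [0.565, 0.088, 0.2163]
ee_rot: [0.0, 0.994, 0.106, 0.0]
wrist_force: [-0.1, -0.2, -0.3]
grip_width: 0.355
time_s: 15.7
ee_pos: [0.5658, 0.0882, 0.2163]
ee_rot: [-0.0, 0.994, 0.106, 0.001]
wrist_force: [4.6, 0.5, -2.4]
grip_width: 0.219
```

Gripped at 19–20 mm, matching the post. Pulling 60 mm along the boom axis (0.213, -0.977).

```bash
python3 -m handwheel '[{"dx":0.0006,"dy":-0.003,"dz":0,"wx":0,"wy":0,"wz":0},{"dx":0.0017,"dy":-0.008,"dz":0,"wx":0,"wy":0,"wz":0},{"dx":0.0021,"dy":-0.01,"dz":0,"wx":0,"wy":0,"wz":0},{"dx":0.0021,"dy":-0.01,"dz":0,"wx":0,"wy":0,"wz":0},{"dx":0.0021,"dy":-0.01,"dz":0,"wx":0,"wy":0,"wz":0},{"dx":0.0021,"dy":-0.01,"dz":0,"wx":0,"wy":0,"wz":0},{"dx":0.0016,"dy":-0.007,"dz":0,"wx":0,"wy":0,"wz":0},{"dx":0,"dy":0,"dz":0,"wx":0,"wy":0,"wz":0}]'
python3 -m handwheel '[{"dx":0,"dy":0,"dz":0,"wx":0,"wy":0,"wz":0},{"dx":0,"dy":0,"dz":0,"wx":0,"wy":0,"wz":0},{"dx":0,"dy":0,"dz":0,"wx":0,"wy":0,"wz":0}]'
python3 - <<'E'
from bench import vision,arm
from h import *
f=vision.grab_frame("wrist");np.savez("pics/wrist9.npz",**f);crop(f,0,0,512,384,1.5,"w9")
f=vision.grab_frame("scene");np.savez("pics/scene9.npz",**f);crop(f,200,160,320,245,6.5,"c9c")
f=vision.grab_frame("side");np.savez("pics/side9.npz",**f);crop(f,200,120,320,210,6.5,"s9c")
print(arm.get_obs()["ee_pos"])
E
```

```text
time_s: 16.5
ee_pos: [0.5786, 0.0297, 0.2163]
ee_rot: [-0.001, 0.994, 0.106, 0.001]
wrist_force: [5.5, 3.8, -3.0]
grip_width: 0.217
time_s: 16.8
ee_pos: [0.5782, 0.031, 0.2163]
ee_rot: [-0.001, 0.994, 0.107, 0.001]
wrist_force: [5.3, 3.8, -2.8]
grip_width: 0.22
[0.578252   0.03101841 0.21630109]
```

View pics/w9.png

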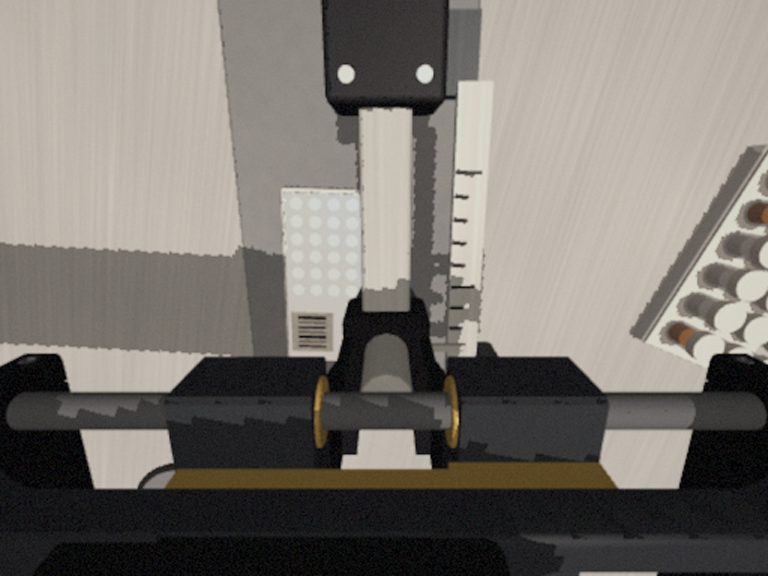

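View pics/c9c.png

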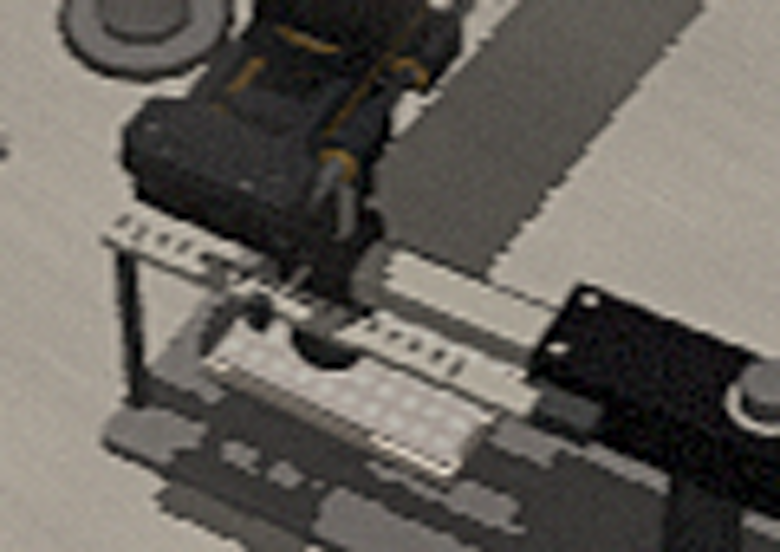

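View pics/s9c.png

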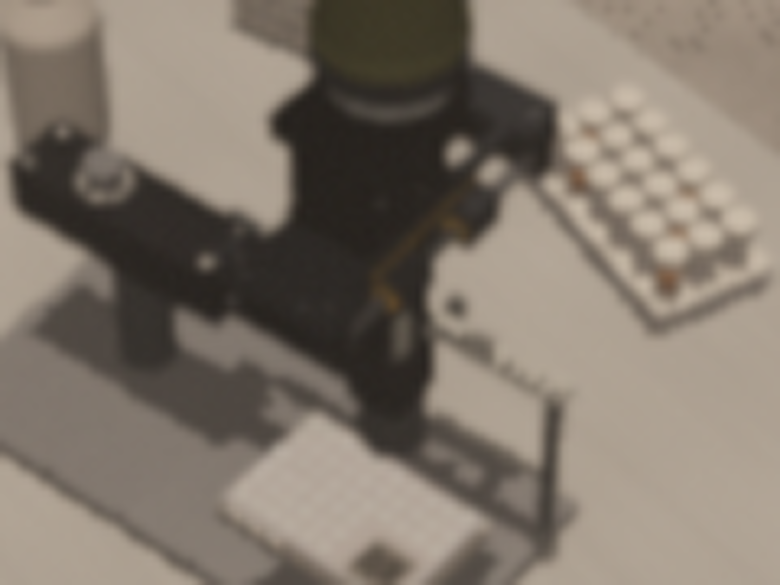

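The boom follows. In the wrist view the pointer is near (465,345), just past the edge of the clip at (487,350). Zooming in.

Run:
```python
from h import *
w=load("wrist9");crop(w,270,180,350,245,9,"w9c")
c=load("scene9");crop(c,225,190,275,225,14,"c9d")
```

```text
(no output)
```

View pics/w9c.png

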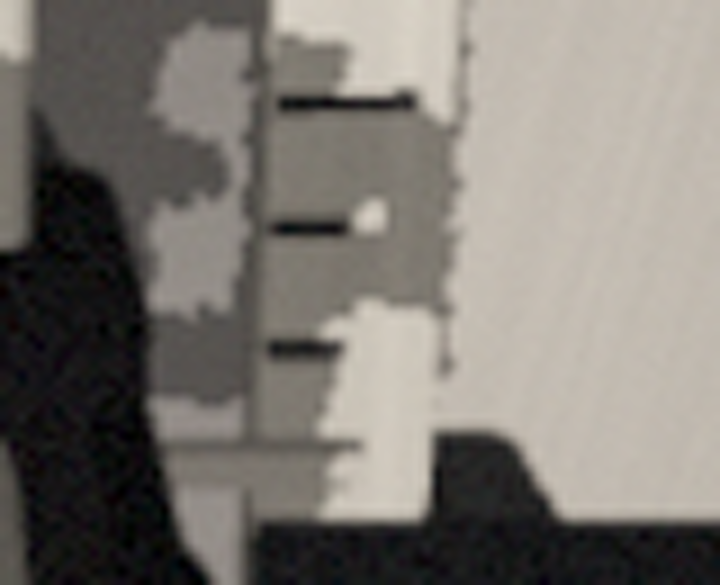

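View pics/c9d.png

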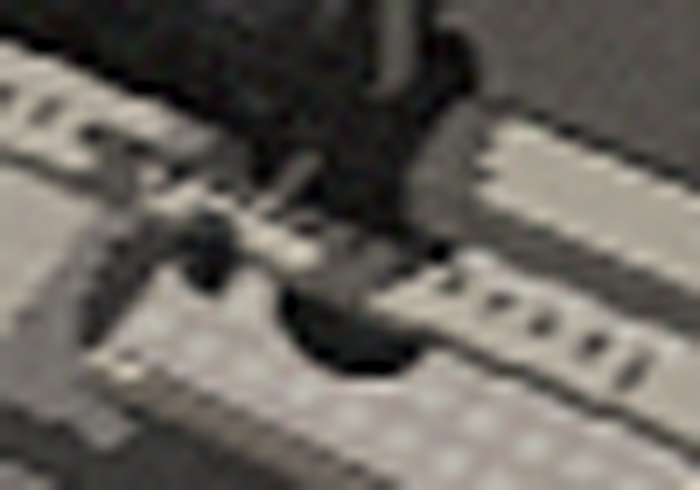

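Run:
```python
from h import *
a=np.radians(12.3);u=np.array([np.sin(a),-np.cos(a),0])
w=load("wrist9");q=lambda x,y:(270+(x+.5)/9-.5,180+(y+.5)/9-.5)
print("w9 ticks4,5,6",[round(ray(w,*q(*p),.128)@u*1e3,1) for p in((345,101),(310,228),(303,348))])
for z in(.13,.133): print("ptr",[round(ray(w,*q(*p),z)@u*1e3,1) for p in((355,446),(290,449))])
print("ptr z",dep(w,*q(340,446)),dep(w,*q(300,447)),dep(w,*q(200,450)))
w=load("wrist7");q=lambda x,y:(280+(x+.5)/5-.5,110+(y+.5)/5-.5)
print("w7 ticks 4..9",[round(ray(w,*q(*p),.128)@u*1e3,1) for p in((180,279),(168,331),(165,383),(162,435),(158,484),(168,531))])
print("clip",ray(w,*q(247,459),.138)@u*1e3, "ptr",ray(w,*q(200,114),.133)@u*1e3, np.array([.62541,.0353,0])@u*1e3)
w=load("wrist2");q=lambda x,y:(330+(x+.5)/2.4-.5,(y+.5)/2.4-.5)
print("w2 ticks",[round(ray(w,*q(*p),.128)@u*1e3,1) for p in((100,85),(104,132),(109,180),(112,225),(125,267),(122,310),(125,350),(128,388),(132,427),(145,461))])
print("clip",ray(w,416.5,167.5,.138)@u*1e3,"ptr",ray(w,*q(115,31),.133)@u*1e3)
```

```text
w9 ticks4,5,6 [np.float64(64.6), np.float64(74.8), np.float64(84.7)]
ptr [np.float64(92.2), np.float64(92.5)]
ptr [np.float64(90.9), np.float64(91.1)]
ptr z [0.61116897 0.04057271 0.1337216 ] [0.60862268 0.03921144 0.1321226 ] [0.60073359 0.03796847 0.13372427]
w7 ticks 4..9 [np.float64(64.6), np.float64(74.5), np.float64(84.6), np.float64(95.0), np.float64(104.9), np.float64(114.7)]
clip 96.52321101735153 ptr 34.28009532128431 98.74162510266832
w2 ticks [np.float64(24.6), np.float64(34.3), np.float64(44.6), np.float64(54.6), np.float64(64.8), np.float64(74.8), np.float64(84.7), np.float64(94.4), np.float64(104.8), np.float64(114.7)]
clip 99.3869878353976 ptr 15.809294687634344
```

Run:
```python
from h import *
a=np.radians(12.3);u=np.array([np.sin(a),-np.cos(a),0])
w=load("wrist9");C=cloud(w)
print((C[224:240,288:316:2,2]*1e3).round().astype(int))
sub=C[222:240,286:318];m=(sub[...,2]>.1305)&(sub[...,2]<.137);p=sub[m];print(len(p),np.percentile(p@u,[0,10,50,90,100])*1e3)
print(cv2.cvtColor(w["frame"],cv2.COLOR_RGB2GRAY)[224:240,288:316:2])
w=load("wrist2");C=cloud(w);sub=C[0:24,355:390];m=(sub[...,2]>.1305)&(sub[...,2]<.137);p=sub[m];print(len(p),np.percentile(p@u,[0,10,50,90,100])*1e3)
```

```text
[[ 12  12  12  13  13 128 128 130 129 128 128 128 128 129]
 [ 13  11  12  12  12 126 128 128 128 128 129 128 129 128]
 [ 12  11  13  13  12 127 127 128 129 128 128 128 127 128]
 [ 11  12  12  12  11 128 128 128 127 129 128 129 128 128]
 [131 131 131 131 130 130 131 131 131 131 131 132 128 128]
 [132 132 132 133 131 132 131 133 133 132 133 132 127 128]
 [157 132 134 133 134 133 134 133 134 133 133 134 127 129]
 [158 133 134 133 133 133 133 132 133 134 132 133 128 127]
 [159 133 309 133 132 134 132 133 134 134 133 134 129 128]
 [309 133 133 133 132 133 132 133 133 133 133 133 128 128]
 [163  12  13  13  11 129 128 128 129 128 129 129 128 128]
 [164  12  12  13  14 128 128 129 128 129 127 128 129 128]
 [164  12  13  12  12 129 127 129 128 128 127 128 129 129]
 [167  12  12  11  11 130 221 222 222 223 221 222 222 222]
 [168 167  12  12  13 129 224 222 222 222 223 223 223 223]
 [168 170  13  12  12 222 224 224 224 224 223 223 224 223]]
131 [84.68654157 90.78915151 91.81463065 93.75655344 94.09424818]
[[121 121  85  82 115 102 122 123 123 160 196 195 201 200]
 [141 142 122 121 127 102 122 
[... 221 characters left out ...]
95  90  90  90  92  93  93 112 164 202 199]
 [ 81 105 107 107 106 107 106 107 107 105 161 177 202 198]
 [ 91 119 119 120 116 119 120 119 121 139 192 193 202 198]
 [ 79 118 118 121 120 118 117 119 116 158 192 195 201 196]
 [ 62 119 120 117 118 119 119 117 119 141 176 193 202 200]
 [ 48 135 132 132 124 117 121 119 120 146 179 196 200 198]
 [ 38 144 142 145 124 117 122 123 122 160 194 197 202 196]
 [ 11 142 143 144 125 114 120 123 124 180 195 198 200 197]
 [ 11 130 143 142 123  95  97  92  96 154 156 160 163 161]
 [  9 116 142 146 123  71  36  43  44  55  55  59  52  60]
 [ 16 106 143 146 119  55  21  24  25  16  20  28  28  20]]
221 [12.57022152 13.38125053 14.74966993 15.93493041 16.18158666]
```

Run:
```python
from h import *
a=np.radians(12.3);u=np.array([np.sin(a),-np.cos(a),0])
for n,(r0,r1,c0,c1) in(("wrist2",(150,182,396,432)),("wrist7",(185,215,315,345)),("wrist9",(222,240,316,336)),("wrist0",(140,175,215,250))):
    w=load(n);C=cloud(w);sub=C[r0:r1,c0:c1];z=sub[...,2];m=(z>.136)&(z<.1405);p=sub[m]
    print(n,len(p),np.median(p[:,2]) if len(p) else 0,np.percentile(p@u,[0,5,50,95,100])*1e3 if len(p) else 0)
for n,(r0,r1,c0,c1) in(("wrist2",(0,24,355,390)),("wrist7",(125,140,302,325)),("wrist9",(222,240,286,312)),("wrist0",(60,80,170,205))):
    w=load(n);C=cloud(w);sub=C[r0:r1,c0:c1];z=sub[...,2];m=(z>.1322)&(z<.1355);p=sub[m]
    print("ptr",n,len(p),np.percentile(p@u,[0,5,50,95,100])*1e3 if len(p) else 0)
```

```text
wrist2 199 0.13710010508305817 [ 94.73248581  95.2439008   98.75598371 102.62993536 103.29876408]
wrist7 68 0.13713499104100635 [ 94.685502    95.30632924  98.54913627 102.39955152 102.58412623]
wrist9 1 0.13626576148239408 [94.58422595 94.58422595 94.58422595 94.58422595 94.58422595]
wrist0 77 0.13721728151666276 [ 95.23122734  95.59212059  99.19071375 102.81529879 103.20778357]
ptr wrist2 181 [12.950025   13.12495573 14.52501109 16.00506851 16.18158666]
ptr wrist7 79 [27.89606791 30.34958246 33.97944254 35.70956007 39.92747522]
ptr wrist9 102 [84.68654157 90.65025055 92.25679947 93.94147523 94.09424818]
ptr wrist0 123 [ 5.49465877  7.91190659 14.57923913 18.45592276 20.51700452]
```

Clip centre sits at 98.9 mm along the boom (8 mm extent, consistent in three views) and the pointer at 92.3 mm. That leaves 6.6 mm.

```bash
python3 -m handwheel '[{"dx":0.0007,"dy":-0.0032,"dz":0,"wx":0,"wy":0,"wz":0},{"dx":0.0007,"dy":-0.0033,"dz":0,"wx":0,"wy":0,"wz":0},{"dx":0,"dy":0,"dz":0,"wx":0,"wy":0,"wz":0},{"dx":0,"dy":0,"dz":0,"wx":0,"wy":0,"wz":0},{"dx":0,"dy":0,"dz":0,"wx":0,"wy":0,"wz":0}]'
python3 - <<'E'
from bench import vision,arm
from h import *
a=np.radians(12.3);u=np.array([np.sin(a),-np.cos(a),0])
f=vision.grab_frame("wrist");np.savez("pics/wrist10.npz",**f);crop(f,270,180,350,245,9,"w10c")
C=cloud(f);print((C[222:245,284:320:3,2]*1e3).round().astype(int))
sub=C[222:250,284:312];z=sub[...,2];m=(z>.1322)&(z<.1355);p=sub[m]
print("ptr",len(p),np.percentile(p@u,[0,5,50,95,100])*1e3 if len(p) else 0)
f=vision.grab_frame("scene");np.savez("pics/scene10.npz",**f);crop(f,215,185,275,225,12,"c10d")
f=vision.grab_frame("side");np.savez("pics/side10.npz",**f);crop(f,200,110,380,290,3.3,"s10c")
print(arm.get_obs()["ee_pos"])
E
```

```text
time_s: 17.45
ee_pos: [0.5797, 0.0247, 0.2163]
ee_rot: [-0.001, 0.994, 0.107, 0.001]
wrist_force: [4.5, 2.2, -3.9]
grip_width: 0.215
[[135  13  14  12  12 128 129 129 128 128 129 129]
 [137  12  12  12  12 128 129 129 129 129 129 127]
 [148  12  13  12  12 128 129 128 127 128 128 127]
 [149  12  13  13  12 127 129 128 129 128 128 128]
 [150 151  13  12  12 128 129 129 128 127 128 128]
 [152 153  12  12  12 128 128 127 128 129 128 129]
 [153 153 130 131 131 131 132 131 131 129 128 129]
 [155 155 131 132 133 132 132 133 131 128 128 128]
 [156 156 133 133 133 132 133 133 133 127 128 128]
 [159 309 134 133 134 134 133 134 132 128 128 129]
 [161 160 133 135 133 133 133 134 133 129 129 128]
 [161 160 133 134 134 134 133 133 132 128 129 128]
 [162 162  12  11  12 127 128 129 128 128 128 127]
 [164 163  12  12  12 128 129 129 128 128 127 128]
 [164 165  13  13  11 129 127 129 128 128 128 128]
 [166 166  12  12  13 223 223 222 222 221 222 223]
 [168 168 168  12  11 223 222 223 223 223 223 224]
 [168 169 170  12  11 223 225 223 223 223 222 223]
 [171 171 171  12  14 223 223 225 225 225 224 225]
 [172 171 171  12  13 223 226 225 224 224 225 225]
 [171 172 173  13  13 223 226 309 226 226 226 225]
 [172 173 174 173  11 224 227 227 227 226 226 226]
 [171 175 175 175  12 223 225 228 228 228 227 227]]
ptr 102 [ 90.98382458  96.92735534  98.67713512 100.35044198 100.59072567]
[0.5796596  0.02473494 0.21633094]
```

View pics/w10c.png

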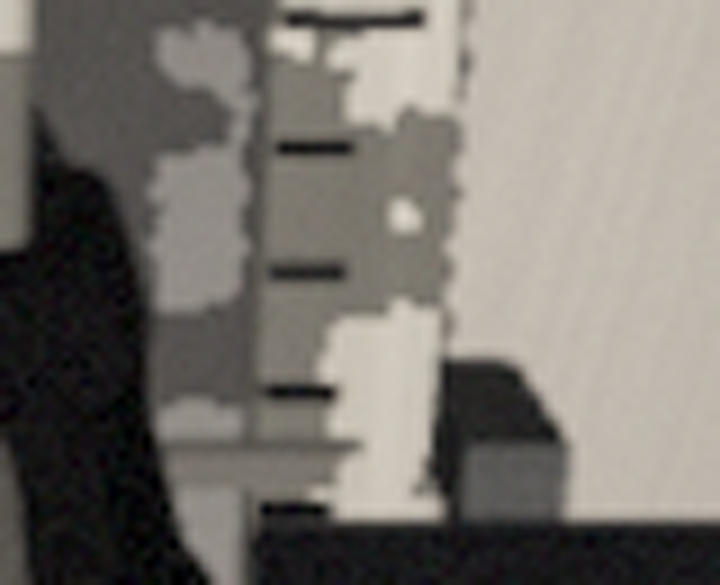

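View pics/c10d.png

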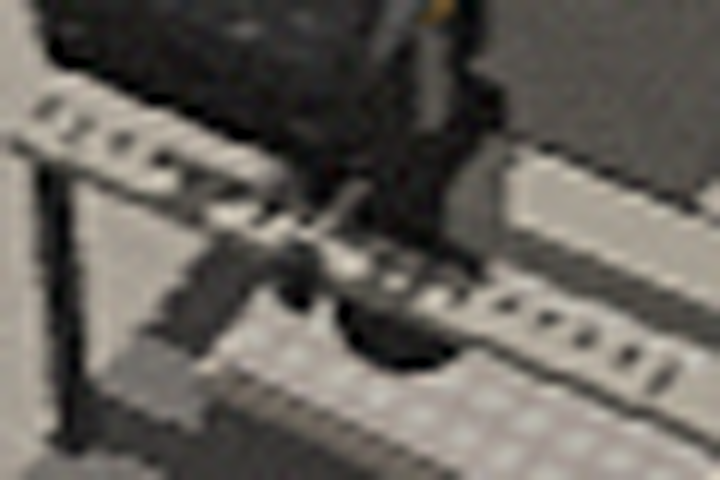

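View pics/s10c.png

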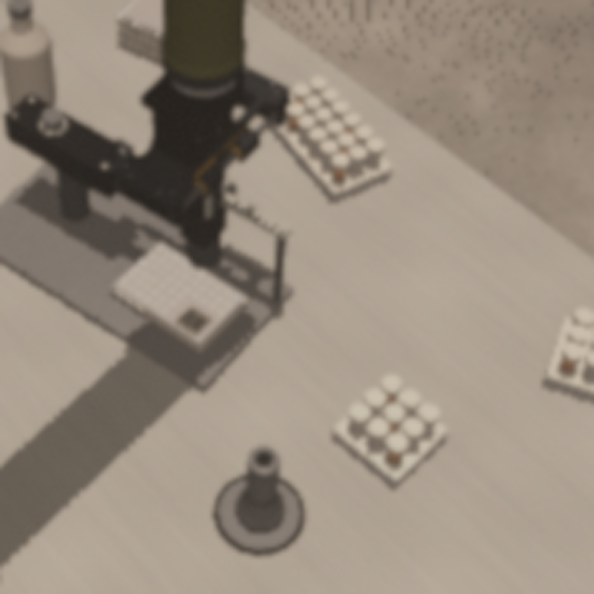

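The pointer is at 98.7 mm against the clip centre at 98.9 mm. Plate and reader are in place and the button is up. One settle check, then I hand in.

```bash
python3 -m handwheel '[{"dx":0,"dy":0,"dz":0,"wx":0,"wy":0,"wz":0},{"dx":0,"dy":0,"dz":0,"wx":0,"wy":0,"wz":0},{"dx":0,"dy":0,"dz":0,"wx":0,"wy":0,"wz":0},{"dx":0,"dy":0,"dz":0,"wx":0,"wy":0,"wz":0},{"dx":0,"dy":0,"dz":0,"wx":0,"wy":0,"wz":0}]'
python3 - <<'E'
from bench import vision,arm,workorder
from h import *
a=np.radians(12.3);u=np.array([np.sin(a),-np.cos(a),0])
f=vision.grab_frame("wrist");C=cloud(f)
def st(r0,r1,c0,c1,lo,hi):
    s=C[r0:r1,c0:c1];z=s[...,2];p=s[(z>lo)&(z<hi)];return len(p),np.percentile(p@u,[5,50,95])*1e3
print("ptr",st(222,250,290,308,.1322,.1355)); print("clip(partly hidden)",st(222,237,320,334,.136,.1405))
s=load("side0");s2=load("side10")
d=cv2.absdiff(s["frame"],s2["frame"])[255:290,262:300].max(-1);print("reader region diff",d.max(),np.mean(d))
m=np.abs((ray(s,0,0,0)[0]))*0
o=arm.get_obs();print(o["ee_pos"],o["grip_width"])
E
```

```text
time_s: 18.1
ee_pos: [0.5797, 0.0247, 0.2163]
ee_rot: [-0.001, 0.994, 0.107, 0.001]
wrist_force: [5.2, 3.1, -3.3]
grip_width: 0.221
ptr (76, array([ 97.39021034,  98.61650095, 100.39363935]))
clip(partly hidden) (102, array([ 94.94390804,  97.77466313, 100.63483389]))
reader region diff 11 1.6037593984962406
[0.57966175 0.02472135 0.21633347] 0.22119602472452446
```

```bash
python3 -c "
from bench import workorder
print(workorder.finish_job())"
```

```text
the job is handed in; nothing more can be done
None
```

I logged the plate, put the reader back on its mat, released the boom and pulled it to the clip. The job is handed in with the gripper still holding the post; no verdict is reported.

- **Reading:** the reader was held still for about 1 s, roughly 4 cm above the label. Rays through its foot gave 2–6 mm sideways from the label, depending on the camera.
- **Return:** it stands upright and centred on the mat. The side picture of that spot matches the one from the start.
- **Lock:** pressed with about 6.5 N. The boom popped out about 19 mm, and the button is back up in the pictures.
- **Boom:** the pointer is at 98.6 mm along the boom and the clip's middle at about 98.9 mm (allowed ±4 mm). The arm pose was unchanged over the last 0.5 s.
- **Other lab ware:** the plate shows no visible shift in the last pictures. I did not measure the bystanders' positions.

**What disagreed or failed:**
- The first move call was refused because its rows left out zero values. Nothing moved.
- The scene camera placed the button 5–9 mm from where the wrist camera did; I used the wrist camera, and the press worked.
- My first reading of the pointer used its edge rather than its middle, so early estimates of the remaining pull ranged from about 4 to 7 mm. I settled it from the depth readings (6.6 mm).
- At the end a steady sideways force of about 5 N remained on the post.

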